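# Tighten the leash anchor's screw eye with a bar

### The arm

A 6-joint arm with a two-finger parallel gripper is mounted at the origin on a cart in front of the work surface, level with it; the furniture and walls round the work are solid. World frame = base frame: x ahead of the robot, y to its left, z up, the work surface at z = 0. Lengths are in m, angles in rad, forces in N, time in s.
With the tool pointing down it reaches from about 0.35 to 0.775 m from the base axis. Payload 5.5 kg.
Tool frame: the origin (TCP) lies on the centre line of the jaws, within the pads' length; the fingertips stand 8 mm ahead of it and the grasp point (between the pads) lies 11 mm behind it; z points along the fingers, y is the direction in which the jaws open and shut (so a half turn about z gives the same grasp; the last joint's range is limited). The gripper opens to 85 mm and grips with 20 to 120 N. Pads are 22 mm wide; open, the fingers measure 114 mm over their backs; the gripper's body (76 mm by 85 mm) begins 54 mm behind the grasp point. The pads swing forward as they close: fully open they stand 13 mm farther back than shut.
Start: joints at [0.989, 0.313, 0.046, 1.304, 0, 1.431], TCP at [0.246, 0.52, 0.239] pointing down, gripper open.
Joint ranges: [-2.76, 2.76], [-0.86, 1.69], [-1.03, 1.26], [-2.2, 2.34], [-1.47, 1.5], [-3.14, 3.14]. Speed limits (rad/s): [2.57, 2.57, 3.14, 3.14, 3.14, 3.14].

### API

Orientations are given as a unit quaternion [w, x, y, z].
In Python, from workcell import env gives the robot as it stands. The module is installed in compiled form; this text tells all that it offers.
- The arm moves only by the tool play_rows, never from a script. Its argument "steps" is a list of rows, each an object with "claw": the closure in counts, from 0 (fully open) to 255 (shut); "dp": the shift along the tool's x, y, z in m, a list of three; "angular": the turn, a rotation vector about the tool's x, y, z in degrees, a list of three. In form: [{"claw": claw, "dp": [dx, dy, dz], "angular": [wx, wy, wz]}, ...]. A call has exactly 8 rows; each row shifts and turns the commanded pose from where the row before left it, along the tool's axes as they then stand; what a row does not reach is not made up. A row lasts 1/12 s, in which the tool goes at most 41.7 mm and 7.16 degrees, less where a joint would pass 70% of its speed; a pose out of reach is approached as far as the arm can. A call is refused whole if a number of a shift passes 0.0417 or a number of a turn 7.16, either way. A call with a gripper value outside its range is refused whole. The fingers move at their own pace and stop on an object; "force" is the grip in N (left out, the last holds). Time passes only in rows, so rows that do not move let the fingers close, or fill a call up. It gives the time, the measured TCP pose, the force and the opening at its end, in the units of the state.
- env.get_state(): the state, without advancing time (a new reading comes with each control period).
- env.read_camera(name): name is "scene" or "side" or "wrist"; returns (picture, depth): 480x640x3 uint8, red, green, blue; 480x640 float32, m along the optical axis (not along the pixel's ray), 0 where there is no reading.
- env.calibration(name): a dict with "fx", "fy", "cx", "cy" (pixels), "world_from_camera" (4x4, takes a point from camera to world coordinates); the wrist camera has in their place "hand_eye" (4x4, takes a point from camera to tool coordinates, whose origin is the TCP and whose axes are the flange's). Camera axes: x right, y down, z forward; pixel columns grow to the right and rows downward; lengths in m; the calibration is good to about 2 mm. A picture is of the moment at which its call begins: read the wrist's pose just before it. calibration takes no time and is no camera call.
- env.hand_in(): hands the job in, once; it reports no verdict.
The state is a dict: "clock": time; "joint_pos": joint angles; "qvel": joint speeds; "tau": joint torques, N m; "tcp_pos": TCP position; "orientation": TCP orientation; "wrist_force": force on the tool from outside, world axes, zero at the start; "ft_torque": the same for the moment, N m; "finger_gap": finger opening in m.
Only numpy, scipy, OpenCV 4.12 (cv2) and the standard library are available. Lean on these libraries where they do the work, as an engineer would, in place of code of your own. Each camera call takes 0.05 s, during which the arm holds its last target. There are 200 camera calls.

### The job

The screw eye of the leash anchor on the worktop has worked loose. Take the turning bar from its rest, slide it through the eye's loop and with it turn the eye clockwise (seen from above) until it is firmly tight on its rubber washer - you feel it stiffen - but stop before the washer is crushed. Then draw the bar out without loosening the eye again and lay it back in its rest, the way it lay; leave the two small bottles and the petri dish beside the anchor where they stand.

Things in the scene. Friction and masses are not known exactly. Their poses are not given: they have to be found in the camera images.
- eye_loop (a point): Centre of the upright loop of the steel screw eye, about 58 mm above the worktop: a ring of 8 mm round steel, clear opening 18.5 mm, outside 35 mm. x axis: level, straight through the opening (both ways alike); z axis: up, the axis about which the eye screws. A 14 mm bar swings about 0.6 rad (35 degrees) in the loop before it bears on both sides and the eye turns with it.
- eye_collar (a point): Centre of the underside of the eye's 26 mm wide collar, on its axis, 24 mm below eye_loop. Turning the eye clockwise seen from above screws it down, 8 mm a full turn (1.27 mm per rad). The collar meets the washer after 0.2 to 0.65 rad, different each time and not marked. The thread drags with 0.2 N m; this holds the eye when the load is off (it may spring back a little).
- washer_top (a point): Centre of the top of the black rubber washer, 34 mm above the worktop. Past first contact it adds about 2 N m per rad to the thread's drag of 0.2 N m. Just firmly tight: 0.44 N m about the eye's axis (0.12 rad past contact); crushed: 0.92 N m (0.36 rad past): aim at 0.65 N m, which is 7 N pushed square to the bar 90 mm from the axis. A stiff grip carries part of it as a twist.
- anchor: The leash anchor: a grey metal foot 96 (x) x 60 x 10 mm fixed to the worktop, with two bolt heads (to 17 mm high) and a round boss 40 mm wide that carries washer and eye. Origin: centre of its underside, on the eye's axis. It does not move.
- bar_grip (a point): Centre of the turning bar's black flat-sided handle (54 long, 14 wide, 16 mm high), to be gripped from above across its width. x axis along the bar towards the tip, z up as it lies. Starts 30 mm above the worktop.
- bar: The turning bar: round steel 14 mm thick with the handle at one end, 159 mm over all, about 0.12 kg. Origin on its axis 60 mm ahead of bar_grip and 72 mm behind the tip, x axis towards the tip. The round part begins 27 mm ahead of bar_grip.
- bar_tip (a point): Rounded tip (14 mm) of the turning bar, on its axis, 132 mm ahead of bar_grip.
- rest_mid (a point): Where the bar's origin lies when it is in its rest, 30 mm above the worktop; the x axis points the way the bar's tip must point. The rest is a grey plate 94 x 36 x 5 mm, fixed, from 35 mm behind to 59 mm ahead of this point, with two upright 90-degree V saddles 22 mm behind and 46 mm ahead (26 mm wide at the mouth, to 33 mm high). The handle sticks out behind, free on all sides.
- stain_a: Small blue dropper bottle standing to the right of the anchor, 34 mm wide, 67 mm high, bystander; origin at the centre of its underside.
- oil_bottle: Small brown bottle with black cap standing just beyond the anchor, 26 mm wide, 55 mm high, bystander; origin at the centre of its underside.
- petri_0: Closed petri dish with pink bottom standing to the left of the anchor, 59 mm wide, 12 mm high, bystander; origin at the centre of its underside.

How it is judged:
By the outcome, as a careful person would: the job done as asked, in the order asked, and still so for the second after the job is handed in, with the robot touching nothing.
It also fails if it takes over 72 s, if anything falls off the work surface, if the arm or the gripper's body presses on something with over 40 N, if the wrist force passes 120 N, or if a joint passes its speed limit or range.

## Working session

There is one attempt and no reset: what is moved stays moved. The work goes in short steps, Python scripts to look and compute and a tool call to move; the robot and the scene stay as the last step left them, time stands still between calls to the robot, and variables do not carry over. Pictures are saved under pics/ and viewed, about 8 in all and at most 12, crops included, and the job is handed in when it is done.

Besides the shell and the picture viewer there is one more tool, called after "Call:" in YAML: its name, and indented under it one key for each argument. play_rows: Moves the arm, as the interface text tells. Its arguments: {"type":"object","properties":{"steps":{"type":"array","items":{"type":"object","properties":{"claw":{"type":"number"},"dp":{"type":"array","items":{"type":"number"}},"angular":{"type":"array","items":{"type":"number"}}}}},"force":{"type":"number"}},"required":["steps"]}

```bash
mkdir -p pics; python3 - <<'E'
from workcell import env
import cv2,numpy as np
print(env.get_state())
for n in("scene","side"):
    p,d=env.read_camera(n); c=env.calibration(n)
    print(n,c)
    cv2.imwrite(f"pics/{n}0.png",p[:,:,::-1]); np.savez(f"{n}0.npz",p=p,d=d)
print(env.calibration("wrist"))
E
```

```text
{'clock': 0.0, 'joint_pos': array([9.89398261e-01, 3.14013316e-01, 4.49782217e-02, 1.30361438e+00,
       2.32192828e-05, 1.43119611e+00]), 'qvel': array([-0.00111959,  0.00168409,  0.00167059,  0.00039344, -0.00109072,
        0.002898  ]), 'tau': array([-4.33177929e-04, -4.80631614e+01,  2.98530453e+01,  1.93833903e-02,
       -2.83296185e-04, -5.50607453e-06]), 'tcp_pos': array([0.24557427, 0.51936609, 0.23840121]), 'orientation': array([-3.37704568e-04,  2.19106707e-01,  9.75700462e-01, -8.62920064e-04]), 'wrist_force': array([0.10615342, 0.29603522, 0.07515006]), 'ft_torque': array([ 0.01651986, -0.00712094,  0.01098339]), 'finger_gap': 0.08553456052871937}
scene {'fx': 510.42924014777884, 'fy': 510.42924014777884, 'cx': 321.0841658574892, 'cy': 235.04478821775697, 'world_from_camera': array([[ 0.87506947, -0.32634096,  0.3574283 ,  0.15242452],
       [-0.48399483, -0.58764756,  0.64839753, -0.08836361],
       [-0.0015568 , -0.74038633, -0.67217978,  0.64001503],
       [ 0.        ,  0.        ,  0.        ,  1.        ]])}
side {'fx': 517.6689373958403, 'fy': 517.6689373958403, 'cx': 316.9483253657792, 'cy': 244.67419899745082, 'world_from_camera': array([[ 0.91595739, -0.12135173,  0.38248637,  0.15286167],
       [-0.40046984, -0.33681546,  0.85216152, -0.24581385],
       [ 0.02541604, -0.93371789, -0.35710632,  0.38316214],
       [ 0.        ,  0.        ,  0.        ,  1.        ]])}
{'fx': 382.5929432632115, 'fy': 382.5929432632115, 'cx': 317.0563023215766, 'cy': 237.99819867823672, 'hand_eye': array([[-8.45096719e-05, -9.45856916e-01, -3.24583867e-01,
         8.41272383e-02],
       [ 9.99999639e-01,  1.94574347e-04, -8.27364390e-04,
         8.50807086e-04],
       [ 8.45724024e-04, -3.24583820e-01,  9.45856558e-01,
        -1.34588752e-01],
       [ 0.00000000e+00,  0.00000000e+00,  0.00000000e+00,
         1.00000000e+00]])}
```

View pics/scene0.png

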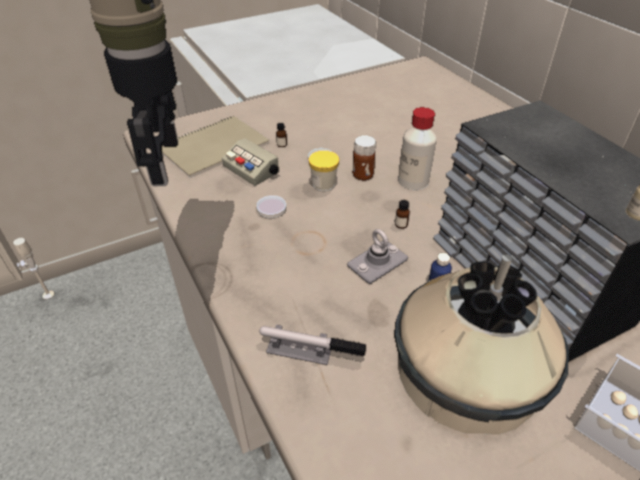

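View pics/side0.png

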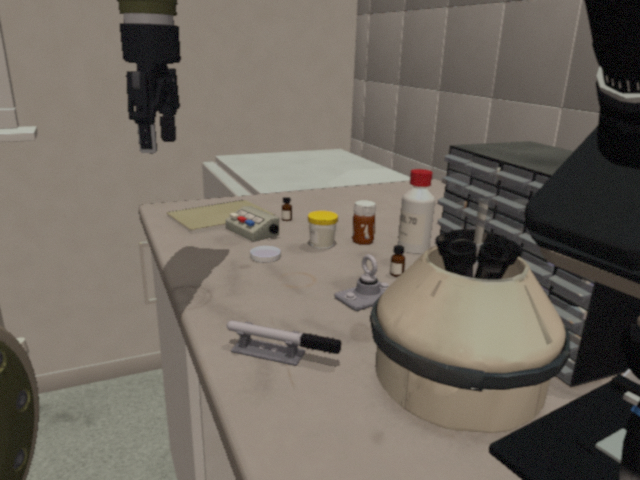

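The scene picture shows the bar lying in its rest with its tip at (265,332) and the handle end at (364,349). The eye loop is at about (380,238), the petri dish at (272,206), the brown bottle at (402,213) and the blue one at (440,266). The centrifuge is on the right.

```bash
cat > h.py <<'E'
from workcell import env
import cv2,numpy as np
from scipy.spatial.transform import Rotation as R
def Tw(s=None):
    s=s or env.get_state(); q=s['orientation']; T=np.eye(4)
    T[:3,:3]=R.from_quat([q[1],q[2],q[3],q[0]]).as_matrix(); T[:3,3]=s['tcp_pos']; return T
def cam(n,s=None):
    c=env.calibration(n); return c,(Tw(s)@c['hand_eye'] if n=='wrist' else c['world_from_camera'])
def ray(c,T,u,v,z):
    d=T[:3,:3]@np.array([(u-c['cx'])/c['fx'],(v-c['cy'])/c['fy'],1]); o=T[:3,3]
    return o+d*(z-o[2])/d[2]
def cloud(c,T,d):
    v,u=np.mgrid[:480,:640]; P=np.stack([(u-c['cx'])/c['fx']*d,(v-c['cy'])/c['fy']*d,d],-1)
    return P@T[:3,:3].T+T[:3,3]
def proj(c,T,P):
    q=np.linalg.inv(T)@np.append(P,1); return c['fx']*q[0]/q[2]+c['cx'],c['fy']*q[1]/q[2]+c['cy']
E
python3 - <<'E'
from h import *
np.set_printoptions(precision=4,suppress=True)
c,T=cam('scene')
for n,u,v,z in [('tip',263,332,.03),('handle end',365,350,.03),('hstart',331,344,.03),('loop',380,239,.058),('petri',272,207,.006),('oil base',402,224,0),('blue cap',443,258,.067),('footL',350,264,.01),('footNear',370,281,.01),('footR',407,258,.01)]:
    print(n,ray(c,T,u,v,z))
c,T=cam('side')
for n,u,v,z in [('tip',229,327,.03),('handle end',340,346,.03),('hstart',303,341,.03),('loop',369,267,.058),('petri',265,254,.006)]:
    print('side',n,ray(c,T,u,v,z))
for n in('scene','side'):
    f=np.load(n+'0.npz');c,T=cam(n);W=cloud(c,T,f['d']);
    u,v=(380,239) if n=='scene' else (369,267)
    m=(np.hypot(W[...,0]-.55,W[...,1]-.2)<.3)
    b=f['p'][v-30:v+40,u-45:u+45,::-1]; cv2.imwrite(f'pics/{n}c.png',cv2.resize(b,None,fx=8,fy=8,interpolation=2)) 
    # bar pixels by height
    for nm,z0,z1,box in [('bar',.026,.045,(320,355,225,370)),('loop',.045,.08,(v-15,v+15,u-20,u+20))]:
        sub=W[box[0]:box[1],box[2]:box[3]].reshape(-1,3); s=sub[(sub[:,2]>z0)&(sub[:,2]<z1)]
        if len(s): 
            m=np.median(s,0); vv=np.linalg.svd(s[:,:2]-m[:2],full_matrices=False)[2][0]; t=(s[:,:2]-m[:2])@vv
            print(n,nm,len(s),m,'dir',vv,t.min(),t.max(), s[:,2].max())
E
```

```text
tip [0.2995 0.3559 0.03  ]
handle end [0.4136 0.2565 0.03  ]
hstart [0.3763 0.289  0.03  ]
loop [0.5437 0.4163 0.058 ]
petri [0.4449 0.6419 0.006 ]
oil base [0.6431 0.4814 0.    ]
blue cap [0.6004 0.3227 0.067 ]
footL [0.4951 0.43   0.01  ]
footNear [0.5036 0.3798 0.01  ]
footR [0.5899 0.3941 0.01  ]
side tip [0.2966 0.3544 0.03  ]
side handle end [0.4148 0.2579 0.03  ]
side hstart [0.3756 0.2859 0.03  ]
side loop [0.5394 0.4109 0.058 ]
side petri [0.4418 0.6421 0.006 ]
scene bar 1245 [0.3589 0.3012 0.0359] dir [ 0.7409 -0.6716] -0.08550843924440273 0.07219143131847935 0.0406009832678047
scene loop 190 [0.5413 0.413  0.0621] dir [ 0.1889 -0.982 ] -0.01786634010310739 0.015275731848293459 0.07879174763823182
side bar 1422 [0.3592 0.2956 0.0348] dir [ 0.7437 -0.6685] -0.09069177258057429 0.06749911515871213 0.04072375875907541
side loop 213 [0.5396 0.4126 0.0616] dir [ 0.1981 -0.9802] -0.018066855190566954 0.017330332212835173 0.07761301487555455
```

```bash
cat >> h.py <<'E'
from scipy.optimize import least_squares
np.set_printoptions(precision=4,suppress=True)
def rowmat(x):
    E=np.eye(4);E[:3,:3]=R.from_rotvec(np.radians(x[3:])).as_matrix();E[:3,3]=x[:3];return E
def pose(xyz,yaw):
    "tool down, tool x at world yaw (deg)"
    T=np.eye(4);a=np.radians(yaw);T[:3,:3]=np.array([[np.cos(a),np.sin(a),0],[np.sin(a),-np.cos(a),0],[0,0,-1]]);T[:3,3]=xyz;return T
def plan(T1,n,T0=None,w0=0):
    "one row, repeated n times, from T0 (measured) to T1; w0: expected turn about tool z in deg"
    T0=Tw() if T0 is None else T0
    f=lambda x:(lambda D:np.r_[D[:3,3]*1000,np.degrees((R.from_matrix(D[:3,:3])).as_rotvec())])(np.linalg.inv(T1)@T0@np.linalg.matrix_power(rowmat(x),n))
    x=least_squares(f,np.r_[0,0,0,0,0,w0/n],x_scale=[.01,.01,.01,1,1,1]).x
    print('n',n,'dp',np.round(x[:3],4),'ang',np.round(x[3:],2),'res',np.abs(f(x)).max().round(3)); return x
def yaw(T=None):
    T=Tw() if T is None else T; return np.degrees(np.arctan2(T[1,0],T[0,0]))
E
python3 - <<'E'
from h import *
plan(pose([.394,.275,.14],137.9),8,w0=17)
f=np.load('scene0.npz');c,T=cam('scene');W=cloud(c,T,f['d']).reshape(-1,3)
P=W[(W[:,2]>.03)&(W[:,0]>.3)&(W[:,0]<.62)&(W[:,1]<.25)&(W[:,1]>-.1)]
d=np.hypot(P[:,0]-.394,P[:,1]-.275);i=np.argsort(d)
Q=P[(d>.06)];d=d[d>.06];i=np.argsort(d)[:3];print(Q[i],d[i],Q[:,2].max(),Q[:,:2].min(0))
E
```

```text
n 8 dp [-0.0322 -0.0158  0.0123] ang [-0.01  0.    2.1 ] res 0.0
[[0.443  0.2355 0.0818]
 [0.4411 0.233  0.0837]
 [0.4406 0.2322 0.0827]] [0.063  0.0631 0.0633] 0.23849282244783476 [ 0.4158 -0.0256]
```

Call:
play_rows:
  steps:
    - {"claw": 120,"dp": [-0.0322,-0.0158,0.0123],"angular": [0,0,2.1]}
    - {"claw": 120,"dp": [-0.0322,-0.0158,0.0123],"angular": [0,0,2.1]}
    - {"claw": 120,"dp": [-0.0322,-0.0158,0.0123],"angular": [0,0,2.1]}
    - {"claw": 120,"dp": [-0.0322,-0.0158,0.0123],"angular": [0,0,2.1]}
    - {"claw": 120,"dp": [-0.0322,-0.0158,0.0123],"angular": [0,0,2.1]}
    - {"claw": 120,"dp": [-0.0322,-0.0158,0.0123],"angular": [0,0,2.1]}
    - {"claw": 120,"dp": [-0.0322,-0.0158,0.0123],"angular": [0,0,2.1]}
    - {"claw": 120,"dp": [-0.0322,-0.0158,0.0123],"angular": [0,0,2.1]}
  force: 60

```text
clock: 0.77
tcp_pos: [0.3944, 0.2736, 0.1401]
orientation: [-0.0, 0.36, 0.933, -0.0]
wrist_force: [0.6, 1.0, -0.2]
finger_gap: 0.0453
```

```bash
python3 - <<'E'
from h import *
s=env.get_state();p,d=env.read_camera('wrist');s=env.get_state()
print(s['tcp_pos'],yaw(),s['finger_gap'],s['joint_pos'])
cv2.imwrite('pics/w1.png',p[:,:,::-1]);np.savez('w1.npz',p=p,d=d,T=Tw(s))
c,T=cam('wrist',s)
print('pred grip',proj(c,T,[.394,.275,.03]),'tip',proj(c,T,[.298,.363,.03]))
W=cloud(c,T,d).reshape(-1,3);col=p.reshape(-1,3).astype(int)
m=(W[:,2]>.025)&(W[:,2]<.045)&(np.hypot(W[:,0]-.355,W[:,1]-.31)<.13)&(d.ravel()>.1)
for nm,mm in(('steel',m&(col.sum(1)>330)),('black',m&(col.sum(1)<150))):
    S=W[mm];q=np.median(S,0);v=np.linalg.svd(S[:,:2]-q[:2],full_matrices=False)[2][0]
    if v[0]>0:v=-v
    t=(S[:,:2]-q[:2])@v;n=(S[:,:2]-q[:2])@np.array([-v[1],v[0]])
    print(nm,len(S),q,np.degrees(np.arctan2(v[1],v[0])),'ends',q[:2]+v*np.percentile(t,1),q[:2]+v*np.percentile(t,99),np.percentile(n,[1,99]),np.percentile(S[:,2],98))
E
```

```text
[0.3953 0.2681 0.1377] 137.40068946499355 0.04544579383689568 [ 0.4303  0.1888 -0.3758  1.0106 -0.004   1.1738]
pred grip (np.float64(323.5320832865039), np.float64(231.4500819409442)) tip (np.float64(324.44466673201873), np.float64(8.062279248107984))
steel 3602 [0.3344 0.3215 0.0334] 137.09221952028722 ends [0.3732 0.2855] [0.2982 0.3551] [-0.0065  0.0069] 0.035329157830300266
black 1567 [0.3932 0.267  0.0351] 140.42524392625356 ends [0.4489 0.221 ] [0.3741 0.2828] [-0.0097  0.0066] 0.03781867814606534
```

View pics/w1.png

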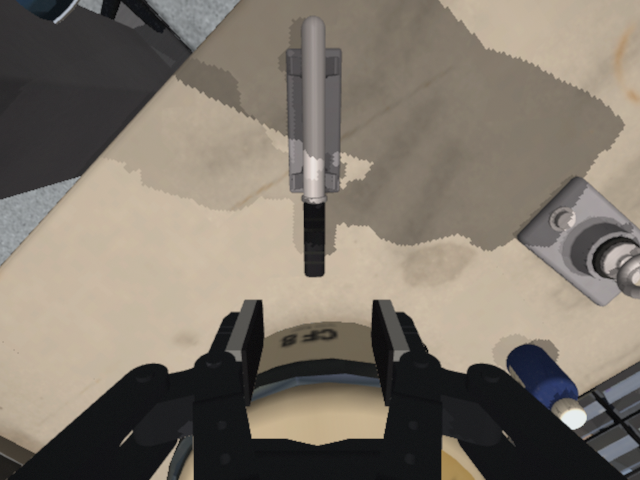

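The wrist picture shows the bar vertical: tip at about (313,17), shaft/handle junction at (314,200), handle end at (314,276). The anchor is to the right with its loop at about (632,272). The arm was still settling, so I'll measure again at rest.

```bash
cat >> h.py <<'E'
def barfit(near=(.355,.31),rad=.13,z=(.025,.045)):
    s=env.get_state();p,d=env.read_camera('wrist');c,T=cam('wrist',s)
    print('tcp',s['tcp_pos'],'yaw',yaw(Tw(s)))
    W=cloud(c,T,d).reshape(-1,3);col=p.reshape(-1,3).astype(int)
    m=(W[:,2]>z[0])&(W[:,2]<z[1])&(np.hypot(W[:,0]-near[0],W[:,1]-near[1])<rad)&(d.ravel()>.1)&(col.sum(1)>330)
    S=W[m];q=np.median(S,0);v=np.linalg.svd(S[:,:2]-q[:2],full_matrices=False)[2][0]
    t=(S[:,:2]-q[:2])@v;n=(S[:,:2]-q[:2])@np.array([-v[1],v[0]]);mid=(np.percentile(n,2)+np.percentile(n,98))/2*np.array([-v[1],v[0]])
    print(len(S),'line angle',np.degrees(np.arctan2(v[1],v[0])),'ends',q[:2]+mid+v*np.percentile(t,.5),q[:2]+mid+v*np.percentile(t,99.5),'ztop',np.percentile(S[:,2],98))
    return p,d,T
E
python3 - <<'E'
from h import *
p,d,T=barfit();c=env.calibration('wrist')
print(env.get_state()['tcp_pos'])
b=p.astype(int).sum(2);ys,xs=np.where((b[:,295:340]<110));k=(ys>180)&(ys<300);print('handle px',np.percentile(xs[k],[2,98])+295,np.percentile(ys[k],[1,99]))
for v in (17,200,238,276): print(v,ray(c,T,314,v,.03 if v<200 else .037))
E
```

```text
tcp [0.3953 0.2681 0.1377] yaw 137.40068946499355
3742 line angle -42.51439433969691 ends [0.2962 0.3605] [0.3814 0.2824] ztop 0.037859352861598736
[0.3942 0.2706 0.1386]
handle px [310. 330.] [198. 270.]
17 [0.2973 0.3558 0.03  ]
200 [0.3728 0.2861 0.037 ]
238 [0.3914 0.2689 0.037 ]
276 [0.4113 0.2505 0.037 ]
```

```bash
python3 - <<'E'
from h import *
for i in range(3): p,d,T=barfit()
plan(pose([.3935,.2715,.021],137.5),8)
E
```

```text
tcp [0.3942 0.2706 0.1386] yaw 137.46957835186788
3681 line angle -42.50779921238016 ends [0.2962 0.3608] [0.4004 0.2652] ztop 0.03796153350119513
tcp [0.3939 0.2726 0.1396] yaw 137.60371829873156
3596 line angle -42.54083086086311 ends [0.296  0.3608] [0.3726 0.2906] ztop 0.03798853466961064
tcp [0.394  0.2741 0.1403] yaw 137.7365905175625
3590 line angle -42.56862699117454 ends [0.2963 0.3609] [0.3726 0.2908] ztop 0.03791111225553785
n 8 dp [-0.0003 -0.0004  0.015 ] ang [-0.   -0.    0.04] res 0.0
```

Call:
play_rows:
  steps:
    - {"claw": 120,"dp": [0,-0.0003,0.018],"angular": [0,0,0.04]}
    - {"claw": 120,"dp": [-0.0004,-0.0004,0.018],"angular": [0,0,0.04]}
    - {"claw": 120,"dp": [-0.0004,-0.0004,0.018],"angular": [0,0,0.04]}
    - {"claw": 120,"dp": [-0.0004,-0.0004,0.018],"angular": [0,0,0.04]}
    - {"claw": 120,"dp": [-0.0004,-0.0004,0.018],"angular": [0,0,0.04]}
    - {"claw": 120,"dp": [-0.0004,-0.0004,0.018],"angular": [0,0,0.04]}
    - {"claw": 120,"dp": [-0.0003,-0.0004,0.011],"angular": [0,0,0]}
    - {"claw": 120,"dp": [0,0,0],"angular": [0,0,0]}

```text
clock: 1.68
tcp_pos: [0.3918, 0.2724, 0.0201]
orientation: [-0.001, 0.36, 0.933, -0.001]
wrist_force: [-0.5, -0.4, 0.4]
finger_gap: 0.0451
```

```bash
python3 - <<'E'
from h import *
for i in range(2): p,d,T=barfit()
s=env.get_state();print(s['tcp_pos'],s['finger_gap'],s['wrist_force'])
plan(pose([.3934,.2715,.021],137.5),1)
E
```

```text
tcp [0.3918 0.2724 0.0201] yaw 137.81042124556947
11831 line angle -43.24326917436931 ends [0.3103 0.3484] [0.3967 0.2672] ztop 0.0378818312996411
tcp [0.3926 0.2726 0.0213] yaw 137.79319868578298
11607 line angle -43.095748198502704 ends [0.3104 0.3483] [0.3863 0.2773] ztop 0.03788020469304674
[0.3935 0.2728 0.0221] 0.04534918896038401 [-0.5025  0.5615  0.4093]
n 1 dp [-0.0008 -0.001   0.0011] ang [-0.   -0.02  0.27] res 0.0
```

Call:
play_rows:
  steps:
    - {"claw": 120,"dp": [-0.0005,-0.001,0.001],"angular": [0,0,0.2]}
    - {"claw": 255,"dp": [0,0,0],"angular": [0,0,0]}
    - {"claw": 255,"dp": [0,0,0],"angular": [0,0,0]}
    - {"claw": 255,"dp": [0,0,0],"angular": [0,0,0]}
    - {"claw": 255,"dp": [0,0,0],"angular": [0,0,0]}
    - {"claw": 255,"dp": [0,0,0],"angular": [0,0,0]}
    - {"claw": 255,"dp": [0,0,0],"angular": [0,0,0]}
    - {"claw": 255,"dp": [0,0,0],"angular": [0,0,0]}
  force: 80

```text
clock: 2.45
tcp_pos: [0.3941, 0.2709, 0.0215]
orientation: [0.0, 0.363, 0.932, 0.001]
wrist_force: [-0.8, 1.0, 6.8]
finger_gap: 0.0127
```

```bash
python3 - <<'E'
from h import *
for i in range(2): p,d,T=barfit()
s=env.get_state();print(s['tcp_pos'],yaw(),s['finger_gap'],s['wrist_force'],s['ft_torque'])
# tip in tool frame
tip=np.array([.2962,.3608,.03,1]);print('tip/tool',np.linalg.inv(Tw(s))@tip)
E
```

```text
tcp [0.3941 0.2709 0.0215] yaw 137.44074294786927
11275 line angle -43.400665749690695 ends [0.3123 0.347 ] [0.3726 0.29  ] ztop 0.03796101464849668
tcp [0.3941 0.2709 0.0215] yaw 137.43924887520976
11294 line angle -43.396285969095814 ends [0.3123 0.347 ] [0.3726 0.29  ] ztop 0.03797717964016203
[0.394  0.2709 0.0215] 137.43821630350345 0.012168556687523336 [-0.8488 -0.9875  5.337 ] [0.0962 0.3326 0.0359]
tip/tool [ 0.1329  0.0001 -0.0085  1.    ]
```

Call:
play_rows:
  steps:
    - {"claw": 255,"dp": [0,0,-0.01],"angular": [0,0,0]}
    - {"claw": 255,"dp": [0,0,-0.02],"angular": [0,0,0]}
    - {"claw": 255,"dp": [0,0.008,-0.02],"angular": [0,0,0]}
    - {"claw": 255,"dp": [0,0.015,-0.02],"angular": [0,0,0]}
    - {"claw": 255,"dp": [0,0.015,-0.02],"angular": [0,0,0]}
    - {"claw": 255,"dp": [0,0.015,-0.02],"angular": [0,0,0]}
    - {"claw": 255,"dp": [0,0.007,-0.02],"angular": [0,0,0]}
    - {"claw": 255,"dp": [0,0,0],"angular": [0,0,0]}

```text
clock: 3.22
tcp_pos: [0.4375, 0.3168, 0.1546]
orientation: [0.002, 0.363, 0.932, 0.003]
wrist_force: [1.2, 0.2, -0.4]
finger_gap: 0.0124
```

```bash
python3 - <<'E'
from h import *
for i in range(6): env.read_camera('wrist')
s=env.get_state();p,d=env.read_camera('wrist');c,T=cam('wrist',s)
print(s['tcp_pos'],yaw(Tw(s)),s['wrist_force'],s['ft_torque'],s['finger_gap'])
np.savez('w2.npz',p=p,d=d,T=T);cv2.imwrite('pics/w2.png',p[:,:,::-1])
W=cloud(c,T,d).reshape(-1,3)
for z0,z1 in((.045,.056),(.056,.066),(.066,.08)):
    m=(np.hypot(W[:,0]-.541,W[:,1]-.414)<.03)&(W[:,2]>z0)&(W[:,2]<z1);S=W[m]
    if len(S)>5:
        q=S.mean(0);v=np.linalg.svd(S[:,:2]-q[:2],full_matrices=False)[2][0];t=(S[:,:2]-q[:2])@v
        print(z0,len(S),q,np.degrees(np.arctan2(v[1],v[0])),t.min(),t.max(),S[:,2].max())
print('loop px',proj(c,T,[.541,.414,.058]))
E
```

```text
[0.4328 0.3139 0.1493] 137.43309787924935 [ 0.4959  0.3699 -0.8188] [-0.0925 -0.0476  0.0259] 0.012862451653961285
0.045 533 [0.5392 0.4164 0.0503] -80.22075067289516 -0.01637149657748226 0.017033619911450935 0.05596575367954751
0.056 303 [0.5385 0.4161 0.0613] 100.57298938131024 -0.017279556078913235 0.017027788267987034 0.06595197389469593
0.066 742 [0.5396 0.4161 0.0719] -79.42654524539817 -0.015621107053711966 0.015201004403192806 0.07667449678234167
loop px (np.float64(546.7723635292468), np.float64(266.2617819349287))
```

View pics/w2.png

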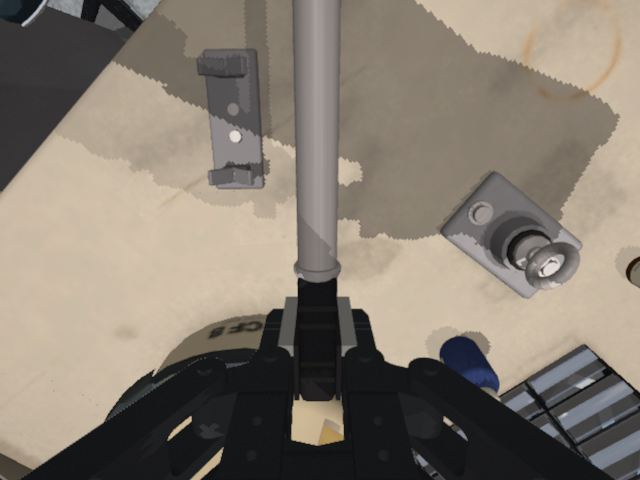

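The picture shows the bar held straight (column 317). The empty rest is at (232,118), the loop at (550,264) and the blue bottle cap at about (490,390).

```bash
python3 - <<'E'
from h import *
plan(pose([.43,.444,.15],137.4+56),8,w0=-56)
E
```

```text
n 8 dp [ 0.0056  0.0159 -0.0001] ang [-0.01 -0.02 -7.  ] res 0.0
```

Call:
play_rows:
  steps:
    - {"claw": 255,"dp": [0.0056,0.0159,0],"angular": [0,0,-7]}
    - {"claw": 255,"dp": [0.0056,0.0159,0],"angular": [0,0,-7]}
    - {"claw": 255,"dp": [0.0056,0.0159,0],"angular": [0,0,-7]}
    - {"claw": 255,"dp": [0.0056,0.0159,0],"angular": [0,0,-7]}
    - {"claw": 255,"dp": [0.0056,0.0159,0],"angular": [0,0,-7]}
    - {"claw": 255,"dp": [0.0056,0.0159,0],"angular": [0,0,-7]}
    - {"claw": 255,"dp": [0.0056,0.0159,0],"angular": [0,0,-7]}
    - {"claw": 255,"dp": [0.0056,0.0159,0],"angular": [0,0,-7]}

```text
clock: 4.23
tcp_pos: [0.4308, 0.4447, 0.1498]
orientation: [-0.001, -0.12, 0.993, -0.0]
wrist_force: [-0.2, -0.1, -0.9]
finger_gap: 0.0126
```

Call:
play_rows:
  steps:
    - {"claw": 255,"dp": [0,0,0],"angular": [0,0,-7.1]}
    - {"claw": 255,"dp": [0,0,0],"angular": [0,0,-7.1]}
    - {"claw": 255,"dp": [0,0,0],"angular": [0,0,-7.1]}
    - {"claw": 255,"dp": [0,0,0],"angular": [0,0,-7.1]}
    - {"claw": 255,"dp": [0,0,0],"angular": [0,0,-7.1]}
    - {"claw": 255,"dp": [0,0,0],"angular": [0,0,-7.1]}
    - {"claw": 255,"dp": [0,0,0],"angular": [0,0,-7.1]}
    - {"claw": 255,"dp": [0,0,0],"angular": [0,0,-7.1]}

```text
clock: 4.9
tcp_pos: [0.4306, 0.4439, 0.1499]
orientation: [-0.001, -0.578, 0.816, 0.0]
wrist_force: [0.1, 0.0, -1.1]
finger_gap: 0.0125
```

Call:
play_rows:
  steps:
    - {"claw": 255,"dp": [0,0,0],"angular": [0,0,-7.1]}
    - {"claw": 255,"dp": [0,0,0],"angular": [0,0,-7.1]}
    - {"claw": 255,"dp": [0,0,0],"angular": [0,0,-7.1]}
    - {"claw": 255,"dp": [0,0,0],"angular": [0,0,-7.1]}
    - {"claw": 255,"dp": [0,0,0],"angular": [0,0,-7.1]}
    - {"claw": 255,"dp": [0,0,0],"angular": [0,0,-7.1]}
    - {"claw": 255,"dp": [0,0,0],"angular": [0,0,-7.1]}
    - {"claw": 255,"dp": [0,0,0],"angular": [0,0,-7.1]}

```text
clock: 5.57
tcp_pos: [0.4305, 0.4438, 0.1499]
orientation: [0.001, 0.896, -0.443, -0.0]
wrist_force: [0.2, -0.2, -0.9]
finger_gap: 0.0123
```

```bash
python3 - <<'E'
from h import *
s=env.get_state();print(s['tcp_pos'],yaw(),s['joint_pos'],s['finger_gap'])
y=yaw();plan(pose([.444,.444,.135],10.3),8,w0=-((10.3-y)%360))
E
```

```text
[0.4305 0.4438 0.1499] -52.61507295880511 [ 0.6708  0.4354  0.004   1.1412  0.0002 -1.5525] 0.012299063547845041
n 8 dp [ 0.0016 -0.0008  0.0019] ang [ 0.01  0.01 -7.86] res 0.0
```

Call:
play_rows:
  steps:
    - {"claw": 255,"dp": [0.0016,-0.0008,0.002],"angular": [0,0,-7.1]}
    - {"claw": 255,"dp": [0.0016,-0.0008,0.002],"angular": [0,0,-7.1]}
    - {"claw": 255,"dp": [0.0016,-0.0008,0.002],"angular": [0,0,-7.1]}
    - {"claw": 255,"dp": [0.0016,-0.0008,0.002],"angular": [0,0,-7.1]}
    - {"claw": 255,"dp": [0.0016,-0.0008,0.002],"angular": [0,0,-7.1]}
    - {"claw": 255,"dp": [0.0016,-0.0008,0.002],"angular": [0,0,-7.1]}
    - {"claw": 255,"dp": [0.0016,-0.0008,0.002],"angular": [0,0,-7.1]}
    - {"claw": 255,"dp": [0.0016,-0.0008,0.002],"angular": [0,0,-7.1]}

```text
clock: 6.23
tcp_pos: [0.4443, 0.4434, 0.1337]
orientation: [0.001, 0.999, 0.036, -0.001]
wrist_force: [0.2, -0.6, -0.8]
finger_gap: 0.0124
```

Call:
play_rows:
  steps:
    - {"claw": 255,"dp": [0,0,0],"angular": [0,0,-6.3]}
    - {"claw": 255,"dp": [0,0,0],"angular": [0,0,0]}
    - {"claw": 255,"dp": [0,0,0],"angular": [0,0,0]}
    - {"claw": 255,"dp": [0,0,0],"angular": [0,0,0]}
    - {"claw": 255,"dp": [0,0,0],"angular": [0,0,0]}
    - {"claw": 255,"dp": [0,0,0],"angular": [0,0,0]}
    - {"claw": 255,"dp": [0,0,0],"angular": [0,0,0]}
    - {"claw": 255,"dp": [0,0,0],"angular": [0,0,0]}

```text
clock: 6.9
tcp_pos: [0.4448, 0.4441, 0.135]
orientation: [-0.0, 0.996, 0.088, 0.0]
wrist_force: [0.1, -0.6, -1.1]
finger_gap: 0.0125
```

```bash
cat > look.py <<'E'
from h import *
import sys
s=env.get_state();p,d=env.read_camera('wrist');c,T=cam('wrist',s);Tt=Tw(s)
print('tcp',s['tcp_pos'],'yaw',yaw(Tt),s['wrist_force'],s['ft_torque'],s['finger_gap'],s['joint_pos'])
np.savez(sys.argv[1]+'.npz',p=p,d=d,T=T);cv2.imwrite(f'pics/{sys.argv[1]}.png',p[:,:,::-1])
W=cloud(c,T,d).reshape(-1,3);B=(np.c_[W,np.ones(len(W))]@np.linalg.inv(Tt).T)[:,:3]
for z0,z1 in((.045,.056),(.056,.066),(.066,.08)):
    m=(np.hypot(W[:,0]-.541,W[:,1]-.416)<.022)&(W[:,2]>z0)&(W[:,2]<z1);S=W[m]
    if len(S)>5:
        q=S.mean(0);v=np.linalg.svd(S[:,:2]-q[:2],full_matrices=False)[2][0];t=(S[:,:2]-q[:2])@v
        print('loop',z0,len(S),q,np.degrees(np.arctan2(v[1],v[0])),np.percentile(t,[1,99]),'mid',q[:2]+v*np.percentile(t,[1,99]).mean(),S[:,2].max())
for x0,x1 in((.04,.07),(.07,.1),(.1,.14)):
    m=(B[:,0]>x0)&(B[:,0]<x1)&(abs(B[:,1])<.02)&(abs(B[:,2]+.01)<.02);S=B[m]
    if len(S)>5: print('bar tool x',x0,'y range',np.percentile(S[:,1],[1,99]),'top z',np.percentile(S[:,2],2),'xmax',S[:,0].max())
E
python3 look.py w3
```

```text
tcp [0.4448 0.4441 0.135 ] yaw 10.118853813895937 [ 0.0999 -0.5966 -1.1209] [0.0132 0.1177 0.0104] 0.012493892343837128 [ 0.6569  0.4617  0.0075  1.1164  0.     -2.6613]
loop 0.045 50 [0.5383 0.4137 0.049 ] -79.91226168669309 [-0.0135  0.0112] mid [0.5381 0.4148] 0.055979454366929055
loop 0.056 106 [0.5398 0.4275 0.0629] -80.10055456742045 [-0.0056  0.0276] mid [0.5417 0.4167] 0.06596816183780205
loop 0.066 1025 [0.5415 0.4176 0.0728] -79.84744007192458 [-0.0136  0.0156] mid [0.5417 0.4166] 0.07760963937433016
bar tool x 0.04 y range [-0.0076  0.0059] top z -0.01561728671152403 xmax 0.06999749303118874
bar tool x 0.07 y range [-0.0077  0.0058] top z -0.01565792214772397 xmax 0.09999399757284977
bar tool x 0.1 y range [-0.0079  0.0058] top z -0.01572935860606324 xmax 0.11313348846137805
```

View pics/w3.png

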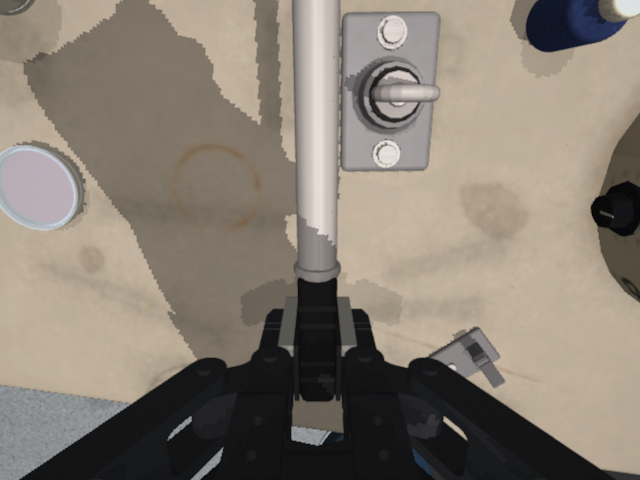

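The view shows the bar in column 317, the loop edge-on at (405,93), the petri dish at (40,188) and the blue bottle at (575,15). The axes are aligned to 0.1°. I'll retreat, shift and lower the bar in front of the loop.

Call:
play_rows:
  steps:
    - {"claw": 255,"dp": [-0.0165,0.01125,0.01],"angular": [0,0,0]}
    - {"claw": 255,"dp": [-0.0165,0.01125,0.01],"angular": [0,0,0]}
    - {"claw": 255,"dp": [-0.0165,0.01125,0.01],"angular": [0,0,0]}
    - {"claw": 255,"dp": [-0.0165,0.01125,0.01],"angular": [0,0,0]}
    - {"claw": 255,"dp": [0,0,0.015],"angular": [0,0,0]}
    - {"claw": 255,"dp": [0,0,0.015],"angular": [0,0,0]}
    - {"claw": 255,"dp": [0,0,0.015],"angular": [0,0,0]}
    - {"claw": 255,"dp": [0,0,0],"angular": [0,0,0]}

```text
clock: 7.62
tcp_pos: [0.3861, 0.3868, 0.0475]
orientation: [0.001, 0.996, 0.088, -0.002]
wrist_force: [-1.5, 1.3, -1.0]
finger_gap: 0.0125
```

```bash
python3 - <<'E'
from h import *
for i in range(6): env.read_camera('side')
s=env.get_state();print('tcp',s['tcp_pos'],yaw(),s['wrist_force'],s['ft_torque'])
r=np.linalg.inv(Tw(s))@np.array([.5417,.4166,.059,1]);print('loop in tool',r)
out=[]
for n in('scene','side'):
    p,d=env.read_camera(n);c,T=cam(n);u,v=map(int,proj(c,T,[.53,.41,.055]))
    out.append(cv2.resize(p[v-35:v+35,u-45:u+35,::-1],(400,350),interpolation=cv2.INTER_CUBIC))
cv2.imwrite('pics/pre.png',np.hstack(out))
E
```

```text
tcp [0.3886 0.3888 0.051 ] 10.146623527049941 [-0.5914 -0.6297 -0.7066] [0.0079 0.0088 0.0027]
loop in tool [ 0.1556 -0.0004 -0.0077  1.    ]
```

View pics/pre.png

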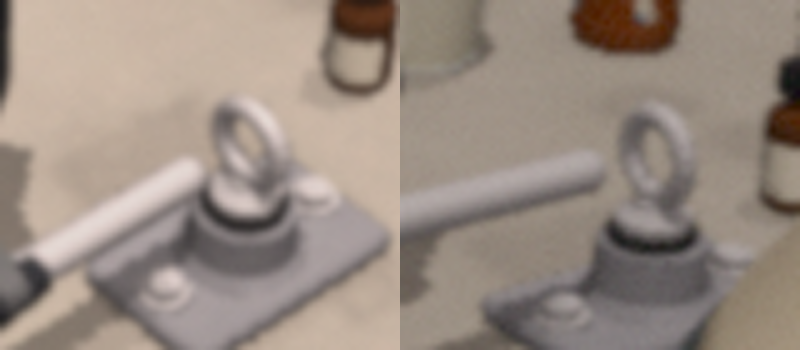

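Both crops show the tip just in front of the ring, with the hole at about (250,146) in the left crop and (655,155) in the right. I'll check numerically that the bar axis runs through the hole.

```bash
python3 - <<'E'
from h import *
s=env.get_state();T=Tw(s)
t0=T@np.array([.1329,-.0009,-.0087,1]);t1=T@np.array([.09,-.0009,-.0087,1]);L=T@np.array([.1556,-.0009,-.0087,1])
print('tip',t0[:3],'axis at loop',L[:3])
for n in('scene','side'):
    c,K=cam(n);u,v=map(int,proj(c,K,[.53,.41,.055]))
    f=lambda P:(np.array(proj(c,K,P))-[u-45,v-35])*5+(2 if n=='scene' else 2)
    print(n,'tip',f(t0[:3]),'mid bar',f(t1[:3]),'bar axis@loop',f(L[:3]),'loop',f([.5417,.4166,.059]),'1mm up',f([.5417,.4166,.060])-f([.5417,.4166,.059]),'1mm lateral',f([.5417-.00018,.4166+.00098,.059])-f([.5417,.4166,.059]))
E
```

```text
tip [0.5191 0.4129 0.0597] axis at loop [0.5414 0.4169 0.0597]
scene tip [196.1109 173.8649] mid bar [ 99.0219 231.4308] bar axis@loop [245.6549 144.4893] loop [246.6928 146.2762] 1mm up [ 0.2224 -2.1914] 1mm lateral [-2.0727 -1.5516]
side tip [197.6645 168.5914] mid bar [ 87.1887 197.0001] bar axis@loop [253.6873 154.1852] loop [254.7853 156.4687] 1mm up [ 0.1906 -2.8731] 1mm lateral [-1.9769 -1.0549]
```

Call:
play_rows:
  steps:
    - {"claw": 255,"dp": [0.005,0,0.0007],"angular": [0,0,0]}
    - {"claw": 255,"dp": [0.005,0,0],"angular": [0,0,0]}
    - {"claw": 255,"dp": [0.005,0,0],"angular": [0,0,0]}
    - {"claw": 255,"dp": [0.005,0,0],"angular": [0,0,0]}
    - {"claw": 255,"dp": [0.005,0,0],"angular": [0,0,0]}
    - {"claw": 255,"dp": [0.005,0,0],"angular": [0,0,0]}
    - {"claw": 255,"dp": [0.005,0,0],"angular": [0,0,0]}
    - {"claw": 255,"dp": [0,0,0],"angular": [0,0,0]}

```text
clock: 8.68
tcp_pos: [0.4236, 0.3946, 0.0492]
orientation: [-0.0, 0.996, 0.088, 0.001]
wrist_force: [0.3, 1.0, -0.1]
finger_gap: 0.012
```

```bash
cat > st.py <<'E'
from h import *
C=np.array([.5417,.4166,.059])
s=env.get_state();T=Tw(s);F=s['wrist_force'];M=s['ft_torque'];r=s['tcp_pos']-C
print('t',s['clock'],'tcp',s['tcp_pos'],'yaw',round(yaw(T),2),'F',F,'M',M,'gap',s['finger_gap'])
Ft=T[:3,:3].T@F
print('Ftool',Ft,'loop in tool',(np.linalg.inv(T)@np.r_[C,1])[:3],'Mz about eye (on tool, M at TCP)',M[2]+np.cross(r,F)[2],'rxF',np.cross(r,F)[2],'j6',s['joint_pos'][5])
E
python3 - <<'E'
from h import *
for i in range(4): env.read_camera('side')
p,d=env.read_camera('side');c,T=cam('side');u,v=map(int,proj(c,T,[.53,.41,.055]))
cv2.imwrite('pics/ins.png',cv2.resize(p[v-35:v+35,u-45:u+35,::-1],(400,350),interpolation=cv2.INTER_CUBIC))
E
python3 st.py
```

```text
t 8.9333 tcp [0.4219 0.3942 0.0491] yaw 10.16 F [-0.6963  0.0456 -1.2968] M [-0.0785  0.0901  0.0041] gap 0.012490953629115216
Ftool [-0.6767 -0.1678  1.2971] loop in tool [ 0.1219 -0.0009 -0.0099] Mz about eye (on tool, M at TCP) -0.01698799228855146 rxF -0.02106558575177006 j6 -2.7064279013935297
```

View pics/ins.png

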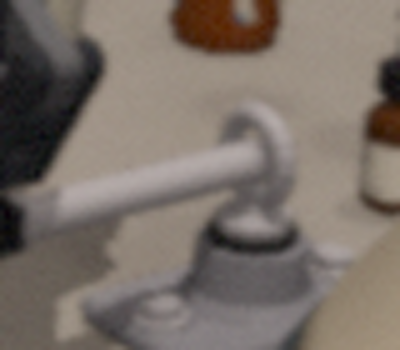

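The crop shows the tip entering the ring opening at about (255,160), with no contact force. I'll push on to full depth.

Call:
play_rows:
  steps:
    - {"claw": 255,"dp": [0.0045,0,0],"angular": [0,0,0]}
    - {"claw": 255,"dp": [0.0045,0,0],"angular": [0,0,0]}
    - {"claw": 255,"dp": [0.0045,0,0],"angular": [0,0,0]}
    - {"claw": 255,"dp": [0.0045,0,0],"angular": [0,0,0]}
    - {"claw": 255,"dp": [0.0045,0,0],"angular": [0,0,0]}
    - {"claw": 255,"dp": [0.0045,0,0],"angular": [0,0,0]}
    - {"claw": 255,"dp": [0.004,0,0],"angular": [0,0,0]}
    - {"claw": 255,"dp": [0,0,0],"angular": [0,0,0]}

```text
clock: 9.6
tcp_pos: [0.4539, 0.4, 0.0492]
orientation: [-0.0, 0.996, 0.088, 0.0]
wrist_force: [-0.4, 0.5, -1.5]
finger_gap: 0.0124
```

```bash
python3 - <<'E'
from h import *
for i in range(4): env.read_camera('side')
E
python3 st.py; python3 - <<'E'
from h import *
# rows rotating about eye axis: loop at tool x=L ; per-row angle a: dp keeps L fixed
s=env.get_state();T=Tw(s);C=np.array([.5417,.4166]);y=yaw(T)
for tot in (16,28):
    a=np.radians(y-tot);P=C-.09*np.array([np.cos(a),np.sin(a)])
    print(tot);plan(pose([P[0],P[1],.0493],y-tot),8,w0=tot)
E
```

```text
t 9.8 tcp [0.4525 0.3996 0.0491] yaw 10.15 F [ 0.3942  1.0461 -0.6701] M [-0.0035  0.0258  0.0104] gap 0.012389005647828988
Ftool [ 0.5726 -0.9604  0.6698] loop in tool [ 0.0908 -0.001  -0.0099] Mz about eye (on tool, M at TCP) -0.07618897877914162 rxF -0.0866220210102795 j6 -2.72821183119564
16
n 8 dp [ 0.0001 -0.0033 -0.    ] ang [0. 0. 2.] res 0.0
28
n 8 dp [ 0.0002 -0.0056 -0.    ] ang [0.  0.  3.5] res 0.0
```

Call:
play_rows:
  steps:
    - {"claw": 255,"dp": [0.0002,-0.0056,0],"angular": [0,0,3.5]}
    - {"claw": 255,"dp": [0.0002,-0.0056,0],"angular": [0,0,3.5]}
    - {"claw": 255,"dp": [0.0002,-0.0056,0],"angular": [0,0,3.5]}
    - {"claw": 255,"dp": [0.0002,-0.0056,0],"angular": [0,0,3.5]}
    - {"claw": 255,"dp": [0.0002,-0.0056,0],"angular": [0,0,3.5]}
    - {"claw": 255,"dp": [0.0002,-0.0056,0],"angular": [0,0,3.5]}
    - {"claw": 255,"dp": [0.0002,-0.0056,0],"angular": [0,0,3.5]}
    - {"claw": 255,"dp": [0,0,0],"angular": [0,0,0]}

```text
clock: 10.47
tcp_pos: [0.4541, 0.4392, 0.0491]
orientation: [0.0, 0.992, -0.125, -0.0]
wrist_force: [-0.6, -0.1, -0.2]
finger_gap: 0.0125
```

```bash
cat > tq.py <<'E'
from h import *
import sys
C=np.array([.5417,.4166,.059]);A=[];FT=[]
for i in range(8):
    env.read_camera('side');s=env.get_state();T=Tw(s);F=s['wrist_force'];M=s['ft_torque'];r=s['tcp_pos']-C
    if i>2: A.append([M[2],np.cross(r,F)[2]]);FT.append(T[:3,:3].T@F)
A=np.array(A);l=np.linalg.inv(T)@np.r_[C,1]
print('t',s['clock'],'tcp',s['tcp_pos'],'yaw',round(yaw(T),2),'j6',s['joint_pos'][5].round(2),'gap',s['finger_gap'])
print('Ftool',np.mean(FT,0),'loop in tool',l[:3],'M,rxF',A.mean(0),'TOTAL',A.sum(1).mean(),'sd',A.sum(1).std())
for tot in map(float,sys.argv[1:]):
    y=yaw(T);a=np.radians(y-tot);P=C[:2]-.09*np.array([np.cos(a),np.sin(a)])
    print(tot);plan(pose([P[0],P[1],.0493],y-tot),8,w0=tot)
E
python3 tq.py 8
```

```text
t 10.8667 tcp [0.4544 0.4385 0.0493] yaw -14.34 j6 -2.25 gap 0.01251321413230031
Ftool [-0.1606  0.1157  0.8009] loop in tool [ 0.09   -0.0004 -0.0097] M,rxF [-0.0007  0.0104] TOTAL 0.009681286489368293 sd 0.05653612651012169
8.0
n 8 dp [ 0.     -0.0016 -0.    ] ang [-0. -0.  1.] res 0.0
```

Call:
play_rows:
  steps:
    - {"claw": 255,"dp": [0,-0.0024,0],"angular": [0,0,1.5]}
    - {"claw": 255,"dp": [0,-0.0024,0],"angular": [0,0,1.5]}
    - {"claw": 255,"dp": [0,-0.0024,0],"angular": [0,0,1.5]}
    - {"claw": 255,"dp": [0,-0.0024,0],"angular": [0,0,1.5]}
    - {"claw": 255,"dp": [0,-0.0024,0],"angular": [0,0,1.5]}
    - {"claw": 255,"dp": [0,-0.0024,0],"angular": [0,0,1.5]}
    - {"claw": 255,"dp": [0,-0.0024,0],"angular": [0,0,1.5]}
    - {"claw": 255,"dp": [0,-0.0024,0],"angular": [0,0,1.5]}

```text
clock: 11.53
tcp_pos: [0.4603, 0.4562, 0.049]
orientation: [0.001, 0.974, -0.228, -0.0]
wrist_force: [-1.1, -1.5, 0.6]
finger_gap: 0.012
```

```bash
python3 tq.py 8
```

```text
t 11.9333 tcp [0.4605 0.4563 0.0491] yaw -26.34 j6 -2.02 gap 0.012276056061330854
Ftool [-1.0117  2.5164  0.117 ] loop in tool [ 0.0904 -0.0004 -0.0099] M,rxF [-0.092  0.227] TOTAL 0.13501258967903157 sd 0.05716331067167628
8.0
n 8 dp [ 0.0001 -0.0016 -0.    ] ang [0. 0. 1.] res 0.0
```

Call:
play_rows:
  steps:
    - {"claw": 255,"dp": [0,-0.0016,0],"angular": [0,0,1]}
    - {"claw": 255,"dp": [0,-0.0016,0],"angular": [0,0,1]}
    - {"claw": 255,"dp": [0,-0.0016,0],"angular": [0,0,1]}
    - {"claw": 255,"dp": [0,-0.0016,0],"angular": [0,0,1]}
    - {"claw": 255,"dp": [0,-0.0016,0],"angular": [0,0,1]}
    - {"claw": 255,"dp": [0,-0.0016,0],"angular": [0,0,1]}
    - {"claw": 255,"dp": [0,-0.0016,0],"angular": [0,0,1]}
    - {"claw": 255,"dp": [0,-0.0016,0],"angular": [0,0,1]}

```text
clock: 12.6
tcp_pos: [0.4672, 0.4678, 0.0491]
orientation: [0.0, 0.955, -0.296, -0.0]
wrist_force: [-2.2, -3.9, -1.4]
finger_gap: 0.0122
```

```bash
python3 tq.py 6
```

```text
t 13.0 tcp [0.4671 0.4677 0.0492] yaw -34.35 j6 -1.88 gap 0.012381132864058886
Ftool [-0.176   4.6354  0.8264] loop in tool [ 0.0904  0.0001 -0.0099] M,rxF [-0.2395  0.4192] TOTAL 0.17971899212022563 sd 0.024077664759496423
6.0
n 8 dp [ 0.0001 -0.0012 -0.    ] ang [0.   0.   0.75] res 0.0
```

Call:
play_rows:
  steps:
    - {"claw": 255,"dp": [0,-0.0012,0],"angular": [0,0,0.75]}
    - {"claw": 255,"dp": [0,-0.0012,0],"angular": [0,0,0.75]}
    - {"claw": 255,"dp": [0,-0.0012,0],"angular": [0,0,0.75]}
    - {"claw": 255,"dp": [0,-0.0012,0],"angular": [0,0,0.75]}
    - {"claw": 255,"dp": [0,-0.0012,0],"angular": [0,0,0.75]}
    - {"claw": 255,"dp": [0,-0.0012,0],"angular": [0,0,0.75]}
    - {"claw": 255,"dp": [0,-0.0012,0],"angular": [0,0,0.75]}
    - {"claw": 255,"dp": [0,-0.0012,0],"angular": [0,0,0.75]}

```text
clock: 13.67
tcp_pos: [0.473, 0.4755, 0.0491]
orientation: [0.0, 0.938, -0.346, -0.0]
wrist_force: [-3.2, -3.9, -2.2]
finger_gap: 0.0122
```

```bash
python3 tq.py 6
```

```text
t 14.0667 tcp [0.473  0.4755 0.0492] yaw -40.35 j6 -1.77 gap 0.012150039860617655
Ftool [0.8022 4.1131 1.6233] loop in tool [ 0.0905  0.0004 -0.0098] M,rxF [-0.2519  0.3719] TOTAL 0.12009188162880276 sd 0.04568877009457281
6.0
n 8 dp [ 0.0001 -0.0011 -0.    ] ang [-0.    0.    0.75] res 0.0
```

Call:
play_rows:
  steps:
    - {"claw": 255,"dp": [0,-0.0012,0],"angular": [0,0,0.75]}
    - {"claw": 255,"dp": [0,-0.0012,0],"angular": [0,0,0.75]}
    - {"claw": 255,"dp": [0,-0.0012,0],"angular": [0,0,0.75]}
    - {"claw": 255,"dp": [0,-0.0012,0],"angular": [0,0,0.75]}
    - {"claw": 255,"dp": [0,-0.0012,0],"angular": [0,0,0.75]}
    - {"claw": 255,"dp": [0,-0.0012,0],"angular": [0,0,0.75]}
    - {"claw": 255,"dp": [0,-0.0012,0],"angular": [0,0,0.75]}
    - {"claw": 255,"dp": [0,-0.0012,0],"angular": [0,0,0.75]}

```text
clock: 14.73
tcp_pos: [0.4796, 0.4825, 0.0492]
orientation: [0.0, 0.919, -0.394, -0.0]
wrist_force: [-3.2, -4.2, -2.3]
finger_gap: 0.0125
```

```bash
python3 tq.py 4
```

```text
t 15.1333 tcp [0.4795 0.4825 0.0492] yaw -46.35 j6 -1.66 gap 0.012237576997982452
Ftool [1.5647 4.8502 2.0403] loop in tool [ 0.0906  0.0005 -0.0098] M,rxF [-0.2809  0.4387] TOTAL 0.15778300736716133 sd 0.03596439945086284
4.0
n 8 dp [ 0.0001 -0.0007 -0.    ] ang [-0.   0.   0.5] res 0.0
```

Still only thread drag. I'll keep turning.

Call:
play_rows:
  steps:
    - {"claw": 255,"dp": [0,-0.0012,0],"angular": [0,0,0.75]}
    - {"claw": 255,"dp": [0,-0.0012,0],"angular": [0,0,0.75]}
    - {"claw": 255,"dp": [0,-0.0012,0],"angular": [0,0,0.75]}
    - {"claw": 255,"dp": [0,-0.0012,0],"angular": [0,0,0.75]}
    - {"claw": 255,"dp": [0,-0.0012,0],"angular": [0,0,0.75]}
    - {"claw": 255,"dp": [0,-0.0012,0],"angular": [0,0,0.75]}
    - {"claw": 255,"dp": [0,-0.0012,0],"angular": [0,0,0.75]}
    - {"claw": 255,"dp": [0,-0.0012,0],"angular": [0,0,0.75]}

```text
clock: 15.8
tcp_pos: [0.4868, 0.4888, 0.0491]
orientation: [0.0, 0.897, -0.442, -0.0]
wrist_force: [-1.2, -4.7, -2.4]
finger_gap: 0.0129
```

```bash
python3 tq.py 4
```

```text
t 16.2 tcp [0.4868 0.4888 0.0491] yaw -52.38 j6 -1.56 gap 0.01229226531335569
Ftool [2.6226 4.6038 2.3621] loop in tool [ 0.0907  0.0005 -0.0099] M,rxF [-0.2712  0.416 ] TOTAL 0.14483360263165873 sd 0.06256344994023344
4.0
n 8 dp [ 0.0001 -0.0007 -0.    ] ang [ 0.  -0.   0.5] res 0.0
```

Call:
play_rows:
  steps:
    - {"claw": 255,"dp": [0,-0.0012,0],"angular": [0,0,0.75]}
    - {"claw": 255,"dp": [0,-0.0012,0],"angular": [0,0,0.75]}
    - {"claw": 255,"dp": [0,-0.0012,0],"angular": [0,0,0.75]}
    - {"claw": 255,"dp": [0,-0.0012,0],"angular": [0,0,0.75]}
    - {"claw": 255,"dp": [0,-0.0012,0],"angular": [0,0,0.75]}
    - {"claw": 255,"dp": [0,-0.0012,0],"angular": [0,0,0.75]}
    - {"claw": 255,"dp": [0,-0.0012,0],"angular": [0,0,0.75]}
    - {"claw": 255,"dp": [0,-0.0012,0],"angular": [0,0,0.75]}

```text
clock: 16.87
tcp_pos: [0.4945, 0.4941, 0.049]
orientation: [0.0, 0.873, -0.488, -0.0]
wrist_force: [-3.1, -5.3, -1.7]
finger_gap: 0.0122
```

```bash
python3 tq.py 4; python3 - <<'E'
from h import *
out=[]
for n in('scene','side'):
    p,d=env.read_camera(n);c,T=cam(n);u,v=map(int,proj(c,T,[.54,.415,.055]))
    out.append(cv2.resize(p[v-40:v+40,u-40:u+40,::-1],(400,400),interpolation=cv2.INTER_CUBIC))
cv2.imwrite('pics/turn.png',np.hstack(out))
E
```

```text
t 17.2667 tcp [0.4945 0.4941 0.049 ] yaw -58.37 j6 -1.45 gap 0.012791901433236707
Ftool [2.784 4.628 2.576] loop in tool [ 0.0907  0.0004 -0.01  ] M,rxF [-0.1684  0.4188] TOTAL 0.2504202817647337 sd 0.06748617855637376
4.0
n 8 dp [ 0.0001 -0.0007 -0.    ] ang [ 0.  -0.   0.5] res 0.0
```

View pics/turn.png

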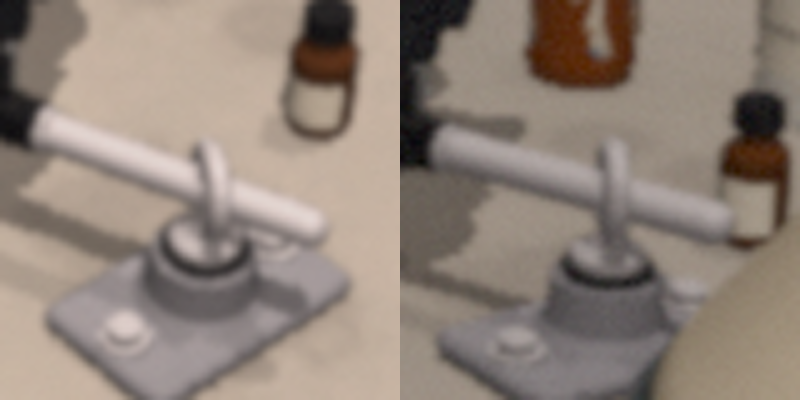

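The crops show the bar through the ring (at about (210,185) on the left), and the eye has turned with it. Torque is starting to rise, so I'll use smaller steps.

Call:
play_rows:
  steps:
    - {"claw": 255,"dp": [0,-0.0008,0],"angular": [0,0,0.5]}
    - {"claw": 255,"dp": [0,-0.0008,0],"angular": [0,0,0.5]}
    - {"claw": 255,"dp": [0,-0.0008,0],"angular": [0,0,0.5]}
    - {"claw": 255,"dp": [0,-0.0008,0],"angular": [0,0,0.5]}
    - {"claw": 255,"dp": [0,-0.0008,0],"angular": [0,0,0.5]}
    - {"claw": 255,"dp": [0,-0.0008,0],"angular": [0,0,0.5]}
    - {"claw": 255,"dp": [0,-0.0008,0],"angular": [0,0,0.5]}
    - {"claw": 255,"dp": [0,-0.0008,0],"angular": [0,0,0.5]}

```text
clock: 18.03
tcp_pos: [0.4999, 0.4972, 0.0489]
orientation: [0.001, 0.855, -0.518, -0.0]
wrist_force: [-3.2, -5.4, -2.4]
finger_gap: 0.0123
```

```bash
python3 tq.py
```

```text
t 18.4333 tcp [0.4999 0.4972 0.0489] yaw -62.36 j6 -1.38 gap 0.0126142783860041
Ftool [3.9809 4.4262 3.2172] loop in tool [ 0.0908  0.0004 -0.01  ] M,rxF [-0.1085  0.4007] TOTAL 0.2921498278017897 sd 0.0558226006482357
```

Call:
play_rows:
  steps:
    - {"claw": 255,"dp": [0,-0.0008,0],"angular": [0,0,0.5]}
    - {"claw": 255,"dp": [0,-0.0008,0],"angular": [0,0,0.5]}
    - {"claw": 255,"dp": [0,-0.0008,0],"angular": [0,0,0.5]}
    - {"claw": 255,"dp": [0,-0.0008,0],"angular": [0,0,0.5]}
    - {"claw": 255,"dp": [0,-0.0008,0],"angular": [0,0,0.5]}
    - {"claw": 255,"dp": [0,-0.0008,0],"angular": [0,0,0.5]}
    - {"claw": 255,"dp": [0,-0.0008,0],"angular": [0,0,0.5]}
    - {"claw": 255,"dp": [0,-0.0008,0],"angular": [0,0,0.5]}

```text
clock: 19.1
tcp_pos: [0.5055, 0.4999, 0.0488]
orientation: [0.001, 0.837, -0.547, -0.0]
wrist_force: [-3.1, -5.9, -3.3]
finger_gap: 0.0123
```

```bash
sed -i 's/range(8)/range(14)/' tq.py; python3 tq.py
```

```text
t 19.8 tcp [0.5055 0.4999 0.0488] yaw -66.35 j6 -1.32 gap 0.012276375995351533
Ftool [3.9915 4.8272 2.6782] loop in tool [ 0.0908  0.0003 -0.0102] M,rxF [0.0302 0.4377] TOTAL 0.46791990759942603 sd 0.054826288069671436
```

Call:
play_rows:
  steps:
    - {"claw": 255,"dp": [0,-0.0008,0],"angular": [0,0,0.5]}
    - {"claw": 255,"dp": [0,-0.0008,0],"angular": [0,0,0.5]}
    - {"claw": 255,"dp": [0,-0.0008,0],"angular": [0,0,0.5]}
    - {"claw": 255,"dp": [0,-0.0008,0],"angular": [0,0,0.5]}
    - {"claw": 255,"dp": [0,-0.0008,0],"angular": [0,0,0.5]}
    - {"claw": 255,"dp": [0,-0.0008,0],"angular": [0,0,0.5]}
    - {"claw": 255,"dp": [0,-0.0008,0],"angular": [0,0,0.5]}
    - {"claw": 255,"dp": [0,0,0],"angular": [0,0,0]}

```text
clock: 20.47
tcp_pos: [0.5106, 0.5019, 0.0487]
orientation: [0.001, 0.82, -0.573, -0.0]
wrist_force: [-2.5, -4.8, -3.2]
finger_gap: 0.0126
```

```bash
python3 tq.py
```

```text
t 21.1667 tcp [0.5105 0.5019 0.0487] yaw -69.84 j6 -1.26 gap 0.012594768223416075
Ftool [4.141  4.9414 3.0358] loop in tool [ 0.0909  0.0001 -0.0102] M,rxF [0.1099 0.4489] TOTAL 0.5587474995987601 sd 0.03971048055648548
```

Call:
play_rows:
  steps:
    - {"claw": 255,"dp": [0,-0.0008,0],"angular": [0,0,0.5]}
    - {"claw": 255,"dp": [0,-0.0008,0],"angular": [0,0,0.5]}
    - {"claw": 255,"dp": [0,-0.0008,0],"angular": [0,0,0.5]}
    - {"claw": 255,"dp": [0,-0.0008,0],"angular": [0,0,0.5]}
    - {"claw": 255,"dp": [0,-0.0008,0],"angular": [0,0,0.5]}
    - {"claw": 255,"dp": [0,0,0],"angular": [0,0,0]}
    - {"claw": 255,"dp": [0,0,0],"angular": [0,0,0]}
    - {"claw": 255,"dp": [0,0,0],"angular": [0,0,0]}

```text
clock: 21.83
tcp_pos: [0.5141, 0.5032, 0.0486]
orientation: [0.001, 0.807, -0.59, -0.0]
wrist_force: [-2.4, -6.3, -1.8]
finger_gap: 0.0128
```

```bash
python3 tq.py
```

```text
t 22.5333 tcp [0.5142 0.5032 0.0486] yaw -72.32 j6 -1.22 gap 0.011854367431747502
Ftool [4.2938 5.322  2.719 ] loop in tool [ 0.0909  0.0001 -0.0103] M,rxF [0.1545 0.4838] TOTAL 0.6383767812565322 sd 0.024085786363187065
```

Measured torque is 0.64 N m, which is on target. I'll swing the bar back to the middle of its slack.

Call:
play_rows:
  steps:
    - {"claw": 255,"dp": [0.0002,0.0071,0],"angular": [0,0,-4.5]}
    - {"claw": 255,"dp": [0.0002,0.0071,0],"angular": [0,0,-4.5]}
    - {"claw": 255,"dp": [0.0002,0.0071,0],"angular": [0,0,-4.5]}
    - {"claw": 255,"dp": [0.0002,0.0071,0],"angular": [0,0,-4.5]}
    - {"claw": 255,"dp": [0.0002,0.0071,0],"angular": [0,0,-4.5]}
    - {"claw": 255,"dp": [0.0002,0.0071,0],"angular": [0,0,-4.5]}
    - {"claw": 255,"dp": [0.0002,0.0071,0],"angular": [0,0,-4.5]}
    - {"claw": 255,"dp": [0.0002,0.0071,0],"angular": [0,0,-4.5]}

```text
clock: 23.2
tcp_pos: [0.4699, 0.4721, 0.0499]
orientation: [-0.001, 0.951, -0.31, 0.001]
wrist_force: [-0.4, -4.1, -0.7]
finger_gap: 0.0122
```

```bash
python3 tq.py 0; python3 look.py w5
```

```text
t 23.9 tcp [0.4694 0.472  0.0494] yaw -36.35 j6 -1.84 gap 0.012623214832904505
Ftool [-0.4284  1.8728 -0.0153] loop in tool [ 0.091   0.0017 -0.0096] M,rxF [-0.1911  0.1715] TOTAL -0.01963494740340527 sd 0.040125030639760056
0.0
n 8 dp [0.0001 0.0002 0.    ] ang [-0.01 -0.    0.  ] res 0.0
tcp [0.4694 0.472  0.0494] yaw -36.3539899613308 [-0.8596 -1.4241  0.5777] [-0.2558  0.1883 -0.1431] 0.012623214832904505 [ 0.6676  0.5916  0.002   0.9803  0.0001 -1.8395]
loop 0.045 59 [0.536  0.4124 0.0501] 66.33131410033282 [-0.0071  0.0182] mid [0.5383 0.4175] 0.05585616980318106
loop 0.056 5791 [0.5433 0.418  0.0631] 143.46627291861273 [-0.0193  0.0218] mid [0.5423 0.4188] 0.06599389016238985
loop 0.066 3139 [0.5416 0.4162 0.0722] 66.2523859219053 [-0.0145  0.0143] mid [0.5416 0.4161] 0.0766325187447229
bar tool x 0.04 y range [-0.0072  0.0063] top z -0.015795156330515675 xmax 0.06999663080017587
bar tool x 0.07 y range [-0.0129  0.0169] top z -0.02594378524926305 xmax 0.09999269213605275
bar tool x 0.1 y range [-0.0072  0.0064] top z -0.01606398466816258 xmax 0.11226187893360953
```

View pics/w5.png

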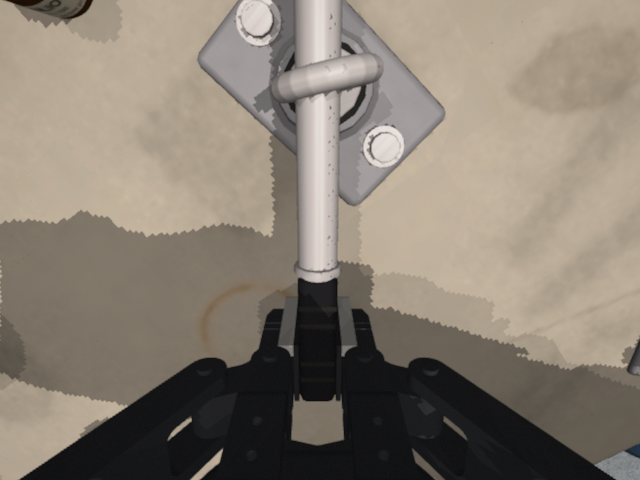

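```bash
python3 - <<'E'
from h import *
f=np.load('w5.npz');c=env.calibration('wrist');W=cloud(c,f['T'],f['d']).reshape(-1,3)
for z0 in(.068,.070,.072,.074):
    m=(np.hypot(W[:,0]-.5416,W[:,1]-.416)<.022)&(W[:,2]>z0)&(W[:,2]<.08);S=W[m];q=S.mean(0);sv=np.linalg.svd(S[:,:2]-q[:2],full_matrices=False);v=sv[2][0]
    print(z0,len(S),q,np.degrees(np.arctan2(v[1],v[0])),sv[1]/len(S)**.5)
E
```

```text
0.068 2911 [0.5416 0.4162 0.0726] 66.29176367081978 [0.0074 0.0022]
0.07 2526 [0.5416 0.416  0.0732] 66.04633561226413 [0.0064 0.0021]
0.072 1935 [0.5416 0.4161 0.0738] 66.50815076700756 [0.0052 0.002 ]
0.074 857 [0.5417 0.4161 0.0748] 65.48429118103356 [0.0035 0.0016]
```

The picture shows the ring crossing the bar at about (328,78), tilted some 12.6° from square, so the eye now stands at −23.75°. That is less turn than the peak bar angle implies: about 10° has been lost, either to spring-back or to the bar dragging it back. I'll tighten again and measure the eye's angle at peak and again after only a small unload.

Call:
play_rows:
  steps:
    - {"claw": 255,"dp": [0.0003,-0.0071,0],"angular": [0,0,4.5]}
    - {"claw": 255,"dp": [0.0003,-0.0071,0],"angular": [0,0,4.5]}
    - {"claw": 255,"dp": [0.0003,-0.0071,0],"angular": [0,0,4.5]}
    - {"claw": 255,"dp": [0.0003,-0.0071,0],"angular": [0,0,4.5]}
    - {"claw": 255,"dp": [0.0003,-0.0071,0],"angular": [0,0,4.5]}
    - {"claw": 255,"dp": [0.0003,-0.0071,0],"angular": [0,0,4.5]}
    - {"claw": 255,"dp": [0.0003,-0.0071,0],"angular": [0,0,4.5]}
    - {"claw": 255,"dp": [0.0003,-0.0071,0],"angular": [0,0,4.5]}

```text
clock: 24.62
tcp_pos: [0.5135, 0.5048, 0.0488]
orientation: [0.001, 0.807, -0.591, -0.001]
wrist_force: [-4.5, -0.2, 0.5]
finger_gap: 0.0123
```

```bash
sed -i 's/range(14)/range(11)/' tq.py; cat > eye.py <<'E'
from h import *
s=env.get_state();p,d=env.read_camera('wrist');c,T=cam('wrist',s)
W=cloud(c,T,d).reshape(-1,3)
m=(np.hypot(W[:,0]-.5416,W[:,1]-.416)<.022)&(W[:,2]>.069)&(W[:,2]<.08);S=W[m];q=S.mean(0);v=np.linalg.svd(S[:,:2]-q[:2],full_matrices=False)[2][0]
a=(np.degrees(np.arctan2(v[1],v[0]))-90)%180
print('EYE axis',a-180 if a>90 else a,'centre',q,len(S),'bar yaw',yaw(Tw(s)))
E
python3 tq.py; python3 eye.py
```

```text
t 25.1667 tcp [0.5138 0.5044 0.0491] yaw -72.26 j6 -1.22 gap 0.01281467876276622
Ftool [-2.9693  3.9255  0.7291] loop in tool [ 0.0922  0.0002 -0.01  ] M,rxF [0.1145 0.3626] TOTAL 0.477088811197327 sd 0.061108506223245325
EYE axis -31.562643678980578 centre [0.5415 0.4161 0.0728] 2736 bar yaw -72.26047536298924
```

Call:
play_rows:
  steps:
    - {"claw": 255,"dp": [0,-0.0008,0],"angular": [0,0,0.5]}
    - {"claw": 255,"dp": [0,-0.0008,0],"angular": [0,0,0.5]}
    - {"claw": 255,"dp": [0,-0.0008,0],"angular": [0,0,0.5]}
    - {"claw": 255,"dp": [0,-0.0008,0],"angular": [0,0,0.5]}
    - {"claw": 255,"dp": [0,-0.0008,0],"angular": [0,0,0.5]}
    - {"claw": 255,"dp": [0,-0.0008,0],"angular": [0,0,0.5]}
    - {"claw": 255,"dp": [0,-0.0008,0],"angular": [0,0,0.5]}
    - {"claw": 255,"dp": [0,-0.0008,0],"angular": [0,0,0.5]}

```text
clock: 25.88
tcp_pos: [0.5198, 0.5062, 0.049]
orientation: [0.0, 0.787, -0.617, -0.001]
wrist_force: [-5.1, 1.9, -1.1]
finger_gap: 0.0125
```

```bash
python3 tq.py; python3 eye.py
```

```text
t 26.4333 tcp [0.5198 0.5062 0.049 ] yaw -76.24 j6 -1.15 gap 0.012799822278848032
Ftool [-2.9945  4.3403  0.8705] loop in tool [ 0.0922  0.     -0.0101] M,rxF [0.245  0.4003] TOTAL 0.6452770873246036 sd 0.06523227001302091
EYE axis -34.23518158508648 centre [0.5414 0.4161 0.0727] 2754 bar yaw -76.23701505399549
```

Call:
play_rows:
  steps:
    - {"claw": 255,"dp": [0,-0.0008,0],"angular": [0,0,0.5]}
    - {"claw": 255,"dp": [0,-0.0008,0],"angular": [0,0,0.5]}
    - {"claw": 255,"dp": [0,-0.0008,0],"angular": [0,0,0.5]}
    - {"claw": 255,"dp": [0,0,0],"angular": [0,0,0]}
    - {"claw": 255,"dp": [0,0,0],"angular": [0,0,0]}
    - {"claw": 255,"dp": [0,0,0],"angular": [0,0,0]}
    - {"claw": 255,"dp": [0,0,0],"angular": [0,0,0]}
    - {"claw": 255,"dp": [0,0,0],"angular": [0,0,0]}

```text
clock: 27.15
tcp_pos: [0.5221, 0.5067, 0.049]
orientation: [0.0, 0.779, -0.627, -0.001]
wrist_force: [-5.1, 2.0, -0.4]
finger_gap: 0.0125
```

```bash
python3 tq.py; python3 eye.py
```

```text
t 27.7 tcp [0.5221 0.5067 0.049 ] yaw -77.73 j6 -1.13 gap 0.012450075753020142
Ftool [-2.5914  4.6806  0.8893] loop in tool [ 0.0922  0.     -0.0101] M,rxF [0.2879 0.4316] TOTAL 0.7195545559182188 sd 0.019767628909798943
EYE axis -35.52227834343262 centre [0.5415 0.4161 0.0728] 2732 bar yaw -77.7319610961091
```

Call:
play_rows:
  steps:
    - {"claw": 255,"dp": [0,0.0024,0],"angular": [0,0,-1.5]}
    - {"claw": 255,"dp": [0,0.0024,0],"angular": [0,0,-1.5]}
    - {"claw": 255,"dp": [0,0.0024,0],"angular": [0,0,-1.5]}
    - {"claw": 255,"dp": [0,0.0024,0],"angular": [0,0,-1.5]}
    - {"claw": 255,"dp": [0,0.0024,0],"angular": [0,0,-1.5]}
    - {"claw": 255,"dp": [0,0.0024,0],"angular": [0,0,-1.5]}
    - {"claw": 255,"dp": [0,0.0024,0],"angular": [0,0,-1.5]}
    - {"claw": 255,"dp": [0,0.0024,0],"angular": [0,0,-1.5]}

```text
clock: 28.42
tcp_pos: [0.5043, 0.5008, 0.0492]
orientation: [-0.0, 0.84, -0.543, -0.0]
wrist_force: [-4.4, 1.4, -0.5]
finger_gap: 0.013
```

```bash
python3 tq.py; python3 eye.py
```

```text
Traceback (most recent call last):
  File "tq.py", line 5, in <module>
    env.read_camera('side');s=env.get_state();T=Tw(s);F=s['wrist_force'];M=s['ft_torque'];r=s['tcp_pos']-C
    ~~~~~~~~~~~~~~~^^^^^^^^
ValueError: 200 camera calls are used up
Traceback (most recent call last):
  File "eye.py", line 2, in <module>
    s=env.get_state();p,d=env.read_camera('wrist');c,T=cam('wrist',s)
                          ~~~~~~~~~~~~~~~^^^^^^^^^
ValueError: 200 camera calls are used up
```

The camera budget is used up: my torque-averaging loops spent it. From here I work from the state alone. Peak was 0.72 N m with the eye at −35.5°.

```bash
python3 st.py
```

```text
t 28.6667 tcp [0.5045 0.5008 0.0492] yaw -65.84 F [-4.3651  1.7676 -1.6705] M [ 0.4863  1.041  -0.2091] gap 0.012710494982476261
Ftool [-3.3984  3.2589  1.6732] loop in tool [ 0.092   0.0005 -0.0098] Mz about eye (on tool, M at TCP) 0.09269697429301468 rxF 0.30176722530242633 j6 -1.3238115330079512
```

Call:
play_rows:
  steps:
    - {"claw": 255,"dp": [0,0.0008,0],"angular": [0,0,-0.5]}
    - {"claw": 255,"dp": [0,0.0008,0],"angular": [0,0,-0.5]}
    - {"claw": 255,"dp": [0,0.0008,0],"angular": [0,0,-0.5]}
    - {"claw": 255,"dp": [0,0.0008,0],"angular": [0,0,-0.5]}
    - {"claw": 255,"dp": [0,0,0],"angular": [0,0,0]}
    - {"claw": 255,"dp": [0,0,0],"angular": [0,0,0]}
    - {"claw": 255,"dp": [0,0,0],"angular": [0,0,0]}
    - {"claw": 255,"dp": [0,0,0],"angular": [0,0,0]}

```text
clock: 29.33
tcp_pos: [0.5017, 0.4994, 0.0492]
orientation: [-0.0, 0.849, -0.529, -0.0]
wrist_force: [-5.3, 2.3, -1.1]
finger_gap: 0.0123
```

```bash
python3 st.py
```

```text
t 29.3333 tcp [0.5017 0.4994 0.0492] yaw -63.85 F [-5.2522  2.2856 -1.084 ] M [ 0.4323  0.9515 -0.2461] gap 0.012274684576325886
Ftool [-4.3658  3.7071  1.0871] loop in tool [ 0.092   0.0006 -0.0099] Mz about eye (on tool, M at TCP) 0.0975654718640373 rxF 0.3436413546473918 j6 -1.3575420505259916
```

```bash
cat > cen.py <<'E'
from h import *
import sys
y,L,z=map(float,sys.argv[1:4]);C=np.array([.5416,.4163,.059])
T=pose([0,0,z],y);T[:2,3]=C[:2]-(T[:3,:3]@np.array([L,-.0007,0]))[:2]
plan(T,8,w0=yaw()-y)
E
python3 cen.py -31 .0922 .0495
```

```text
n 8 dp [ 0.0002  0.0068 -0.    ] ang [ 0.    0.   -4.11] res 0.0
```

Call:
play_rows:
  steps:
    - {"claw": 255,"dp": [0.0002,0.0068,0],"angular": [0,0,-4.1]}
    - {"claw": 255,"dp": [0.0002,0.0068,0],"angular": [0,0,-4.1]}
    - {"claw": 255,"dp": [0.0002,0.0068,0],"angular": [0,0,-4.1]}
    - {"claw": 255,"dp": [0.0002,0.0068,0],"angular": [0,0,-4.1]}
    - {"claw": 255,"dp": [0.0002,0.0068,0],"angular": [0,0,-4.1]}
    - {"claw": 255,"dp": [0.0002,0.0068,0],"angular": [0,0,-4.1]}
    - {"claw": 255,"dp": [0.0002,0.0068,0],"angular": [0,0,-4.1]}
    - {"claw": 255,"dp": [0.0002,0.0068,0],"angular": [0,0,-4.1]}

```text
clock: 30.0
tcp_pos: [0.4638, 0.4628, 0.0498]
orientation: [-0.0, 0.964, -0.266, 0.002]
wrist_force: [-0.6, 0.0, -1.4]
finger_gap: 0.0126
```

Call:
play_rows:
  steps:
    - {"claw": 255,"dp": [0,0,0],"angular": [0,0,0]}
    - {"claw": 255,"dp": [0,0,0],"angular": [0,0,0]}
    - {"claw": 255,"dp": [0,0,0],"angular": [0,0,0]}
    - {"claw": 255,"dp": [0,0,0],"angular": [0,0,0]}
    - {"claw": 255,"dp": [0,0,0],"angular": [0,0,0]}
    - {"claw": 255,"dp": [0,0,0],"angular": [0,0,0]}
    - {"claw": 255,"dp": [0,0,0],"angular": [0,0,0]}
    - {"claw": 255,"dp": [0,0,0],"angular": [0,0,0]}

```text
clock: 30.67
tcp_pos: [0.4622, 0.4634, 0.0491]
orientation: [-0.0, 0.963, -0.268, 0.0]
wrist_force: [0.1, 0.0, -1.7]
finger_gap: 0.0126
```

```bash
python3 st.py; python3 cen.py -31 .0922 .0495
```

```text
t 30.6667 tcp [0.4622 0.4634 0.0491] yaw -31.06 F [ 0.1027  0.0145 -1.6701] M [ 0.0096 -0.0067 -0.0173] gap 0.012614373895208602
Ftool [ 0.0804 -0.0654  1.6701] loop in tool [ 0.0922 -0.001  -0.0099] Mz about eye (on tool, M at TCP) -0.0232299988237696 rxF -0.005956376199161538 j6 -1.935388793716579
n 8 dp [ 0.  0. -0.] ang [-0.   -0.   -0.01] res 0.0
```

The bar hangs free in the loop with forces near zero. I'll draw it straight out.

Call:
play_rows:
  steps:
    - {"claw": 255,"dp": [-0.006,0,0],"angular": [0,0,0]}
    - {"claw": 255,"dp": [-0.009,0,0],"angular": [0,0,0]}
    - {"claw": 255,"dp": [-0.009,0,0],"angular": [0,0,0]}
    - {"claw": 255,"dp": [-0.009,0,0],"angular": [0,0,0]}
    - {"claw": 255,"dp": [-0.009,0,0],"angular": [0,0,0]}
    - {"claw": 255,"dp": [-0.009,0,0],"angular": [0,0,0]}
    - {"claw": 255,"dp": [-0.009,0,0],"angular": [0,0,0]}
    - {"claw": 255,"dp": [-0.009,0,0],"angular": [0,0,0]}

```text
clock: 31.33
tcp_pos: [0.402, 0.4995, 0.0493]
orientation: [-0.0, 0.964, -0.267, 0.0]
wrist_force: [0.9, -0.3, -1.2]
finger_gap: 0.0125
```

```bash
python3 st.py; python3 - <<'E'
from h import *
y=yaw()
# lift to 0.15 and start turning clockwise (world) by 48, going to (.43,.444)
plan(pose([.43,.444,.15],y-56),8,w0=56)
print('joint',env.get_state()['joint_pos'])
E
```

```text
t 31.3333 tcp [0.402  0.4995 0.0493] yaw -31.03 F [ 0.9018 -0.2893 -1.1726] M [0.0501 0.0668 0.0208] gap 0.01247895044041291
Ftool [ 0.9219 -0.2167  1.1726] loop in tool [ 0.1624 -0.001  -0.0097] Mz about eye (on tool, M at TCP) -0.013571247348926476 rxF -0.034364578401695184 j6 -1.8320827006526483
n 8 dp [ 0.008   0.0011 -0.0126] ang [-0.  0.  7.] res 0.0
joint [ 0.768   0.5496 -0.0721  0.9488  0.0001 -1.8321]
```

Call:
play_rows:
  steps:
    - {"claw": 255,"dp": [0,0,-0.02],"angular": [0,0,0]}
    - {"claw": 255,"dp": [0,0,-0.027],"angular": [0,0,0]}
    - {"claw": 255,"dp": [0,0,-0.027],"angular": [0,0,0]}
    - {"claw": 255,"dp": [0,0,-0.02],"angular": [0,0,0]}
    - {"claw": 255,"dp": [0,0,0],"angular": [0,0,7]}
    - {"claw": 255,"dp": [0,0,0],"angular": [0,0,7]}
    - {"claw": 255,"dp": [0,0,0],"angular": [0,0,7]}
    - {"claw": 255,"dp": [0,0,0],"angular": [0,0,7]}

```text
clock: 32.0
tcp_pos: [0.4026, 0.4992, 0.1435]
orientation: [-0.0, 0.869, -0.495, 0.0]
wrist_force: [-0.1, -0.1, -1.2]
finger_gap: 0.0124
```

Call:
play_rows:
  steps:
    - {"claw": 255,"dp": [0,0,0],"angular": [0,0,7]}
    - {"claw": 255,"dp": [0,0,0],"angular": [0,0,7]}
    - {"claw": 255,"dp": [0,0,0],"angular": [0,0,7]}
    - {"claw": 255,"dp": [0,0,0],"angular": [0,0,7]}
    - {"claw": 255,"dp": [0,0,0],"angular": [0,0,7]}
    - {"claw": 255,"dp": [0,0,0],"angular": [0,0,7]}
    - {"claw": 255,"dp": [0,0,0],"angular": [0,0,7]}
    - {"claw": 255,"dp": [0,0,0],"angular": [0,0,7]}

```text
clock: 32.67
tcp_pos: [0.4026, 0.4992, 0.1432]
orientation: [0.0, -0.534, 0.845, -0.0]
wrist_force: [0.4, -0.4, -1.3]
finger_gap: 0.0123
```

Call:
play_rows:
  steps:
    - {"claw": 255,"dp": [0,0,0],"angular": [0,0,7]}
    - {"claw": 255,"dp": [0,0,0],"angular": [0,0,7]}
    - {"claw": 255,"dp": [0,0,0],"angular": [0,0,7]}
    - {"claw": 255,"dp": [0,0,0],"angular": [0,0,7]}
    - {"claw": 255,"dp": [0,0,0],"angular": [0,0,7]}
    - {"claw": 255,"dp": [0,0,0],"angular": [0,0,7]}
    - {"claw": 255,"dp": [0,0,0],"angular": [0,0,7]}
    - {"claw": 255,"dp": [0,0,0],"angular": [0,0,7]}

```text
clock: 33.33
tcp_pos: [0.4026, 0.4992, 0.1433]
orientation: [0.0, -0.075, 0.997, 0.0]
wrist_force: [1.7, 0.1, -1.6]
finger_gap: 0.0125
```

```bash
python3 st.py; python3 - <<'E'
from h import *
y=yaw();print(env.get_state()['joint_pos'])
plan(pose([.394,.2709,.10],137.44),8,w0=(y-137.44)%360)
E
```

```text
t 33.3333 tcp [0.4026 0.4992 0.1433] yaw -171.39 F [ 1.7095  0.1334 -1.5881] M [ 0.0089 -0.0758  0.0024] gap 0.01248803100301947
Ftool [-1.7098 -0.1241  1.5885] loop in tool [-0.1251 -0.1025  0.0843] Mz about eye (on tool, M at TCP) -0.1572798944249281 rxF -0.1597005344554847 j6 0.6167526430254942
[ 0.7671  0.4808  0.059   1.1487 -0.0001  0.6168]
n 8 dp [-0.0059 -0.0289  0.0054] ang [0.  0.  6.4] res 0.0
```

Call:
play_rows:
  steps:
    - {"claw": 255,"dp": [-0.0059,-0.0289,0.0054],"angular": [0,0,6.4]}
    - {"claw": 255,"dp": [-0.0059,-0.0289,0.0054],"angular": [0,0,6.4]}
    - {"claw": 255,"dp": [-0.0059,-0.0289,0.0054],"angular": [0,0,6.4]}
    - {"claw": 255,"dp": [-0.0059,-0.0289,0.0054],"angular": [0,0,6.4]}
    - {"claw": 255,"dp": [-0.0059,-0.0289,0.0054],"angular": [0,0,6.4]}
    - {"claw": 255,"dp": [-0.0059,-0.0289,0.0054],"angular": [0,0,6.4]}
    - {"claw": 255,"dp": [-0.0059,-0.0289,0.0054],"angular": [0,0,6.4]}
    - {"claw": 255,"dp": [-0.0059,-0.0289,0.0054],"angular": [0,0,6.4]}

```text
clock: 34.0
tcp_pos: [0.3954, 0.2696, 0.0999]
orientation: [0.001, 0.363, 0.932, 0.0]
wrist_force: [-0.2, -0.9, -0.9]
finger_gap: 0.0127
```

Call:
play_rows:
  steps:
    - {"claw": 255,"dp": [0,0,0],"angular": [0,0,0]}
    - {"claw": 255,"dp": [0,0,0],"angular": [0,0,0]}
    - {"claw": 255,"dp": [0,0,0],"angular": [0,0,0]}
    - {"claw": 255,"dp": [0,0,0],"angular": [0,0,0]}
    - {"claw": 255,"dp": [0,0,0],"angular": [0,0,0]}
    - {"claw": 255,"dp": [0,0,0],"angular": [0,0,0]}
    - {"claw": 255,"dp": [0,0,0],"angular": [0,0,0]}
    - {"claw": 255,"dp": [0,0,0],"angular": [0,0,0]}

```text
clock: 34.67
tcp_pos: [0.3955, 0.2711, 0.0999]
orientation: [-0.0, 0.36, 0.933, 0.0]
wrist_force: [-0.2, -0.3, -1.1]
finger_gap: 0.012
```

```bash
python3 st.py;python3 - <<'E'
from h import *
plan(pose([.394,.2709,.026],137.44),8)
E
```

```text
t 34.6667 tcp [0.3955 0.2711 0.0999] yaw 137.79 F [-0.1747 -0.2518 -1.077 ] M [-0.1013 -0.0823 -0.0269] gap 0.012008490372632427
Ftool [-0.0398 -0.3039  1.077 ] loop in tool [-0.0105  0.206   0.041 ] Mz about eye (on tool, M at TCP) -0.015478815510625167 rxF 0.011386591370910568 j6 1.1699222526792903
n 8 dp [ 0.0001 -0.0001  0.0092] ang [ 0.   -0.    0.04] res 0.0
```

Call:
play_rows:
  steps:
    - {"claw": 255,"dp": [0.0002,-0.0002,0.012],"angular": [0,0,0.06]}
    - {"claw": 255,"dp": [0.0002,-0.0002,0.012],"angular": [0,0,0.06]}
    - {"claw": 255,"dp": [0.0002,-0.0002,0.012],"angular": [0,0,0.06]}
    - {"claw": 255,"dp": [0.0002,-0.0002,0.012],"angular": [0,0,0.06]}
    - {"claw": 255,"dp": [0.0002,-0.0002,0.012],"angular": [0,0,0.06]}
    - {"claw": 255,"dp": [0,0,0.01],"angular": [0,0,0.05]}
    - {"claw": 255,"dp": [0,0,0.004],"angular": [0,0,0]}
    - {"claw": 255,"dp": [0,0,0],"angular": [0,0,0]}

```text
clock: 35.33
tcp_pos: [0.3933, 0.2703, 0.0251]
orientation: [-0.001, 0.363, 0.932, -0.001]
wrist_force: [-0.1, 0.2, -0.7]
finger_gap: 0.0128
```

Call:
play_rows:
  steps:
    - {"claw": 255,"dp": [0,0,0.0008],"angular": [0,0,0]}
    - {"claw": 255,"dp": [0,0,0.0008],"angular": [0,0,0]}
    - {"claw": 255,"dp": [0,0,0.0008],"angular": [0,0,0]}
    - {"claw": 255,"dp": [0,0,0.0006],"angular": [0,0,0]}
    - {"claw": 255,"dp": [0,0,0],"angular": [0,0,0]}
    - {"claw": 255,"dp": [0,0,0],"angular": [0,0,0]}
    - {"claw": 255,"dp": [0,0,0],"angular": [0,0,0]}
    - {"claw": 255,"dp": [0,0,0],"angular": [0,0,0]}

```text
clock: 36.0
tcp_pos: [0.3941, 0.2706, 0.0231]
orientation: [0.0, 0.363, 0.932, 0.0]
wrist_force: [-0.7, -0.4, -0.9]
finger_gap: 0.0125
```

```bash
python3 st.py;python3 - <<'E'
from h import *
plan(pose([.394,.2709,.0215],137.44),1)
E
```

```text
t 36.0 tcp [0.3941 0.2706 0.0231] yaw 137.39 F [-0.6583 -0.3734 -0.8729] M [-0.0378 -0.0087  0.0029] gap 0.012537363767769991
Ftool [ 0.2318 -0.7208  0.8727] loop in tool [-0.0098  0.2074 -0.0358] Mz about eye (on tool, M at TCP) -0.038068546993331176 rxF -0.040960072924433405 j6 1.1772289736453259
n 1 dp [0.0002 0.0001 0.0016] ang [ 0.02  0.   -0.05] res 0.0
```

Call:
play_rows:
  steps:
    - {"claw": 255,"dp": [0,0,0.0004],"angular": [0,0,0]}
    - {"claw": 255,"dp": [0,0,0.0004],"angular": [0,0,0]}
    - {"claw": 255,"dp": [0,0,0.0004],"angular": [0,0,0]}
    - {"claw": 255,"dp": [0,0,0.0004],"angular": [0,0,0]}
    - {"claw": 255,"dp": [0,0,0],"angular": [0,0,0]}
    - {"claw": 255,"dp": [0,0,0],"angular": [0,0,0]}
    - {"claw": 255,"dp": [0,0,0],"angular": [0,0,0]}
    - {"claw": 255,"dp": [0,0,0],"angular": [0,0,0]}

```text
clock: 36.67
tcp_pos: [0.3942, 0.2707, 0.0216]
orientation: [0.0, 0.363, 0.932, 0.0]
wrist_force: [-0.7, -0.0, 4.3]
finger_gap: 0.0123
```

```bash
python3 st.py
```

```text
t 36.6667 tcp [0.3942 0.2707 0.0216] yaw 137.4 F [-0.6878 -0.0387  4.3291] M [-0.0155  0.2226  0.1232] gap 0.012337976646411557
Ftool [ 0.4799 -0.4918 -4.3294] loop in tool [-0.0099  0.2073 -0.0373] Mz about eye (on tool, M at TCP) 0.028619735402738725 rxF -0.09461077503503537 j6 1.1771911811742242
```

The bar is seated: same pose and same upward force as when it was gripped. I'll release it and rise.

Call:
play_rows:
  steps:
    - {"claw": 200,"dp": [0,0,0],"angular": [0,0,0]}
    - {"claw": 180,"dp": [0,0,0],"angular": [0,0,0]}
    - {"claw": 160,"dp": [0,0,0],"angular": [0,0,0]}
    - {"claw": 140,"dp": [0,0,0],"angular": [0,0,0]}
    - {"claw": 120,"dp": [0,0,0],"angular": [0,0,0]}
    - {"claw": 120,"dp": [0,0,0],"angular": [0,0,0]}
    - {"claw": 120,"dp": [0,0,0],"angular": [0,0,0]}
    - {"claw": 120,"dp": [0,0,0],"angular": [0,0,0]}

```text
clock: 37.33
tcp_pos: [0.394, 0.2706, 0.0214]
orientation: [-0.0, 0.363, 0.932, 0.0]
wrist_force: [1.1, -0.2, -0.4]
finger_gap: 0.0456
```

```bash
python3 st.py
```

```text
t 37.3333 tcp [0.394  0.2706 0.0214] yaw 137.4 F [ 1.0979 -0.1882 -0.3566] M [-0.0051  0.0005  0.0439] gap 0.045571824291178495
Ftool [-0.9355  0.6047  0.3566] loop in tool [-0.0099  0.2075 -0.0376] Mz about eye (on tool, M at TCP) 0.23202541728520515 rxF 0.18809200180700336 j6 1.1772297285060165
```

Call:
play_rows:
  steps:
    - {"claw": 120,"dp": [0,0,-0.01],"angular": [0,0,0]}
    - {"claw": 120,"dp": [0,0,-0.02],"angular": [0,0,0]}
    - {"claw": 120,"dp": [0,0,-0.02],"angular": [0,0,0]}
    - {"claw": 120,"dp": [0,0,-0.02],"angular": [0,0,0]}
    - {"claw": 120,"dp": [0,0,-0.02],"angular": [0,0,0]}
    - {"claw": 120,"dp": [0,0,-0.02],"angular": [0,0,0]}
    - {"claw": 120,"dp": [0,0,-0.02],"angular": [0,0,0]}
    - {"claw": 120,"dp": [0,0,0],"angular": [0,0,0]}

```text
clock: 38.0
tcp_pos: [0.3962, 0.2716, 0.1553]
orientation: [0.002, 0.363, 0.932, 0.002]
wrist_force: [0.6, 0.3, -0.0]
finger_gap: 0.045
```

Call:
play_rows:
  steps:
    - {"claw": 120,"dp": [0,0,0],"angular": [0,0,0]}
    - {"claw": 120,"dp": [0,0,0],"angular": [0,0,0]}
    - {"claw": 120,"dp": [0,0,0],"angular": [0,0,0]}
    - {"claw": 120,"dp": [0,0,0],"angular": [0,0,0]}
    - {"claw": 120,"dp": [0,0,0],"angular": [0,0,0]}
    - {"claw": 120,"dp": [0,0,0],"angular": [0,0,0]}
    - {"claw": 120,"dp": [0,0,0],"angular": [0,0,0]}
    - {"claw": 120,"dp": [0,0,0],"angular": [0,0,0]}

```text
clock: 38.67
tcp_pos: [0.3939, 0.2706, 0.1512]
orientation: [-0.0, 0.363, 0.932, -0.0]
wrist_force: [0.4, -0.7, 0.3]
finger_gap: 0.0452
```

```bash
python3 st.py; python3 -c "
from workcell import env
print(env.hand_in())"
```

```text
t 38.6667 tcp [0.3939 0.2706 0.1512] yaw 137.4 F [ 0.3802 -0.7031  0.3235] M [-0.0079  0.0453 -0.0081] gap 0.045246855798227535
Ftool [-0.7557 -0.2602 -0.3235] loop in tool [-0.0099  0.2076  0.0921] Mz about eye (on tool, M at TCP) 0.1512912723853359 rxF 0.15943526912397862 j6 1.1772067220427826
the job is handed in; nothing more can be done
None
```

I tightened the eye, laid the bar back in its rest, and handed the job in at 38.7 s. I could not confirm by camera how tight the eye stayed or how the bar lies.

- **Tightening:** I turned the eye clockwise twice. The first pass peaked at 0.64 N m. After I swung the bar back, the camera showed the eye about 10° short of where the bar angle implied. That fits spring-back of the washer against the thread drag, but the bar dragging it back is not ruled out. I tightened again to a peak of 0.72 N m, under the 0.92 N m crush limit. At that peak the camera measured the eye at 45.6° past its start.
- **Withdrawal:** I centred the bar in the loop until forces read about zero, then drew it straight out. The torque about the eye stayed at about zero.
- **Return:** The bar went back to the pose it was gripped at, within about 0.5 mm and 0.1°. On seating, the upward force was 4.3 N, against 5.3 N when I first gripped it. The gripper then released and rose clear.

**Not checked:** my torque-averaging loops used up all 200 camera calls just after the second peak. So there is no final picture of the eye's resting angle after its last release, of the bar in its rest, or of the bottles and petri dish. Part of the second tightening has probably sprung back, as the first did. No unexpected contact forces showed in the readings between moves.

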